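# Build the sieve tower on the shaker

### The arm

A 6-joint arm with a two-finger parallel gripper is mounted at the origin on a cart in front of the work surface, level with it; the furniture and walls round the work are solid. World frame = base frame: x ahead of the robot, y to its left, z up, the work surface at z = 0. Lengths are in m, angles in rad, forces in N, time in s.
With the tool pointing down it reaches from about 0.325 to 0.925 m from the base axis. Payload 3.1 kg.
Tool frame: the origin (TCP) lies midway between the tips of the shut fingers; the grasp point (between the pads) lies 19 mm behind it; z points along the fingers, y is the direction in which the jaws open and shut (so a half turn about z gives the same grasp; the last joint's range is limited). The gripper opens to 85 mm and grips with 20 to 120 N. Pads are 22 mm wide; open, the fingers measure 114 mm over their backs; the gripper's body (76 mm by 85 mm) begins 54 mm behind the grasp point. The pads swing forward as they close: fully open they stand 13 mm farther back than shut.
Start: joints at [-1.352, 0.217, 1.613, -0, 1.311, -0.112], TCP at [0.203, -0.591, 0.231] pointing down, gripper open.
Joint ranges: [-2.75, 2.75], [-0.78, 2.1], [0.31, 2.55], [-1.13, 4.27], [0.13, 2.63], [-2.58, 2.58]. Speed limits (rad/s): [2.79, 2.79, 3.14, 3.14, 3.14, 3.14].

### API

Orientations are given as a rotation vector (axis times angle).
In Python, from cell import sensors, cams, ticket gives the robot as it stands.
- The arm moves only by the tool step_arm, never from a script. Its argument "steps" is a list of rows, each a list of 7 numbers: the shift along the tool's x, y, z in mm, then the turn, a rotation vector about the tool's x, y, z in rad, then the closure, from 0 (fully open) to 1 (shut). A call has 1 to 20 rows; each row is the pose to reach, as a shift and turn from the pose commanded when the call began, along the tool's axes at that moment; what a row does not reach only later rows make up. A row lasts 1/10 s, in which the tool goes at most 50 mm and 8.59 degrees, less where a joint would pass 70% of its speed; a pose out of reach is approached as far as the arm can. A call with a gripper value outside its range is refused whole. The fingers move at their own pace and stop on an object; the grip force is fixed at half the most. Time passes only in rows, so rows that repeat a pose let the fingers close. It gives the time, the measured TCP pose, the force and the opening at its end, in the units of the state.
- sensors.get_state(): the state, without advancing time (a new reading comes with each control period).
- cams.read_camera(name): name is "scene" or "top" or "wrist"; returns (picture, depth): 400x640x3 uint8, blue, green, red; 400x640 float32, m along the optical axis (not along the pixel's ray), 0 where there is no reading.
- cams.camera_model(name): a dict with "fx", "fy", "cx", "cy" (pixels), "R" (3x3) and "t" (3): a world point X has camera coordinates R X + t; the wrist camera has in their place "mount" (4x4, takes a point from camera to tool coordinates, whose origin is the TCP and whose axes are the flange's). Camera axes: x right, y down, z forward; pixel columns grow to the right and rows downward; lengths in m; the calibration is good to about 2 mm. A picture is of the moment at which its call begins: read the wrist's pose just before it. camera_model takes no time and is no camera call.
- ticket.close_job(): hands the job in, once; it reports no verdict.
The state is a dict: "time": time; "q": joint angles; "joint_vel": joint speeds; "effort": joint torques, N m; "tcp_pos": TCP position; "tool_rot": TCP orientation; "ft_force": force on the tool from outside, world axes, zero at the start; "torque": the same for the moment, N m; "width": finger opening in m.
Only numpy, scipy, OpenCV 4.12 (cv2) and the standard library are available. Lean on these libraries where they do the work, as an engineer would, in place of code of your own. Each camera call takes 0.05 s, during which the arm holds its last target.

### The job

Build the sieve tower on the shaker, one part at a time: first set the receiving pan into the shaker's collar, then the fine sieve on the pan, the coarse sieve on the fine one, and last the lid on top. Each part must sit upright and fully home in the one below; leave the Petri dish and the timer where they stand.

Things in the scene. Friction and masses are not known exactly. Their poses are not given: they have to be found in the camera images.
- pan_mid (a point): Receiving pan: round steel cup with a closed solid bottom, the shallowest of the three cups, 26 mm high over all, about 100 g. Tapered foot 8 mm high (41 mm across at the bottom, 48 at the top), then a round body 56 mm across. Bore of the rim 52 mm, walls 2 mm. The point is on its axis half-way up, 13 mm above its underside; z up.
- fine_mid (a point): Fine sieve: round steel frame with a fine gauze as bottom (wires 2.2 mm apart), 34 mm high over all, about 110 g. Tapered foot 8 mm high (41 mm across at the bottom, 48 at the top), then a round body 56 mm across. Bore of the rim 52 mm, walls 2 mm. The point is on its axis half-way up, 17 mm above its underside; z up.
- coarse_mid (a point): Coarse sieve: round steel frame with a wide wire grid as bottom (wires 12 mm apart), the tallest cup, 46 mm high over all, about 130 g. Tapered foot 8 mm high (41 mm across at the bottom, 48 at the top), then a round body 56 mm across. Bore of the rim 52 mm, walls 2 mm. The point is on its axis half-way up, 23 mm above its underside; z up.
- lid_mid (a point): Lid: steel disc 56 mm across, 6 mm thick, on a tapered foot 8 mm high like the cups', with a round black knob on top, 20 mm across, from 14 to 32 mm above its underside (neck 14 mm across below 17 mm); about 100 g. Grasp by the knob. The point is on its axis half-way up, 16 mm above its underside; z up.
- collar (a point): Sieve shaker, fixed: square grey box, 106 x 106 mm, 26 mm high, with a ring (collar) on top, bore 52 mm, 61 mm across, 10 mm deep. The point is the centre of the collar's rim, 40 mm above the worktop; z up. Each part's foot goes 8 mm into the rim below it, until its 56 mm shoulder rests on that rim; the taper guides it in.
- dish_mid (a point): Closed Petri dish with lid, 61 mm across and 15 mm high; a bystander that stays where it is. The point is its centre.
- timer_mid (a point): White bench timer lying flat, 72 x 66 mm and 18 mm high, behind the shaker; a bystander that stays where it is. The point is its centre.
There are look-alikes about, which are no part of the job. Leave any pink look-alike of the part that bears pan_mid alone.

How it is judged:
By the outcome, as a careful person would: the job done as asked, in the order asked, and still so for the second after the job is handed in, with the robot touching nothing.
It also fails if it takes over 115 s, if anything falls off the work surface, if the arm or the gripper's body presses on something with over 40 N, if the wrist force passes 120 N, or if a joint passes its speed limit or range.

## Working session

There is one attempt and no reset: what is moved stays moved. The work goes in short steps, Python scripts to look and compute and a tool call to move; the robot and the scene stay as the last step left them, time stands still between calls to the robot, and variables do not carry over. Pictures are saved under pics/ and viewed, and the job is handed in when it is done.

Besides the shell and the picture viewer there is one more tool, called after "Call:" by a JSON object that holds its "name" and its "arguments". step_arm: Moves the arm, as the interface text tells. Its arguments: {"type":"object","properties":{"steps":{"type":"array","items":{"type":"array","items":{"type":"number"}}}},"required":["steps"]}

```bash
mkdir -p pics; ls; python3 - <<'E'
from cell import sensors,cams
import cv2,numpy as np
s=sensors.get_state();print(s)
for n in("scene","top"):
    p,d=cams.read_camera(n);cv2.imwrite(f"pics/{n}0.png",p);np.save(f"pics/{n}0.npy",d);print(n,cams.camera_model(n))
print(cams.camera_model("wrist"))
E
```

```text
pics
{'time': 0.0, 'q': array([-1.35224665e+00,  2.17789936e-01,  1.61493619e+00, -2.75524526e-05,
        1.31127919e+00, -1.12175330e-01]), 'joint_vel': array([-4.79227463e-04,  3.79065974e-05, -1.04214504e-03,  4.16310037e-04,
        4.54761843e-04, -1.18855171e-03]), 'effort': array([ 7.65270215e-04, -3.96843195e+01, -3.03852296e+01, -9.78343269e-05,
        9.69069544e-03, -8.59948528e-06]), 'tcp_pos': array([ 0.20280567, -0.59031985,  0.22994499]), 'tool_rot': array([-3.09636057e+00, -5.16751898e-01,  2.43044667e-04]), 'ft_force': array([-0.29010238, -0.00917442,  0.52866029]), 'torque': array([-0.01012771, -0.02128776, -0.01562837]), 'width': 0.08539368899281176}
scene {'fx': 389.6967841055335, 'fy': 389.6967841055335, 'cx': 317.1156727162232, 'cy': 214.0623421110093, 'R': array([[-0.58778217, -0.80878932,  0.01928624],
       [-0.59756362,  0.4179583 , -0.6842723 ],
       [ 0.54537128, -0.41372782, -0.72897151]]), 't': array([0.4706133 , 0.30831601, 1.22698783])}
top {'fx': 362.70663889284674, 'fy': 362.70663889284674, 'cx': 321.143166129435, 'cy': 197.24976748044563, 'R': array([[ 0.02298131, -0.99973539, -0.00100321],
       [-0.99796925, -0.02288105, -0.05944612],
       [ 0.05940744,  0.00236732, -0.99823101]]), 't': array([0.17714553, 0.57576143, 1.33976277])}
{'fx': 287.3793813603772, 'fy': 287.3793813603772, 'cx': 320.80229036193555, 'cy': 195.80364743926813, 'mount': array([[ 3.40243596e-04, -9.52267240e-01, -3.05265438e-01,
         7.72590932e-02],
       [ 9.99999788e-01,  4.93537542e-04, -4.24994424e-04,
        -5.55020078e-04],
       [ 5.55368221e-04, -3.05265229e-01,  9.52267206e-01,
        -1.42157483e-01],
       [ 0.00000000e+00,  0.00000000e+00,  0.00000000e+00,
         1.00000000e+00]])}
```

View pics/scene0.png

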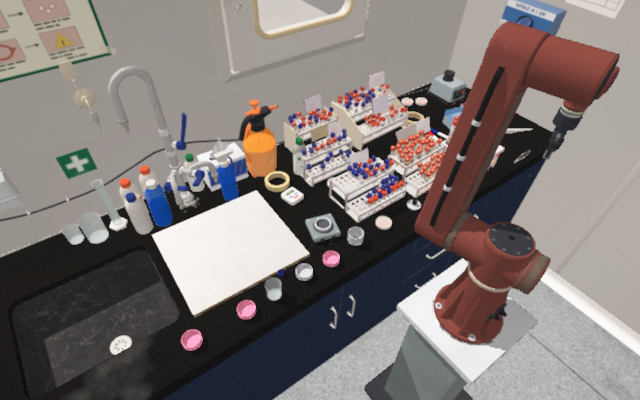

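View pics/top0.png

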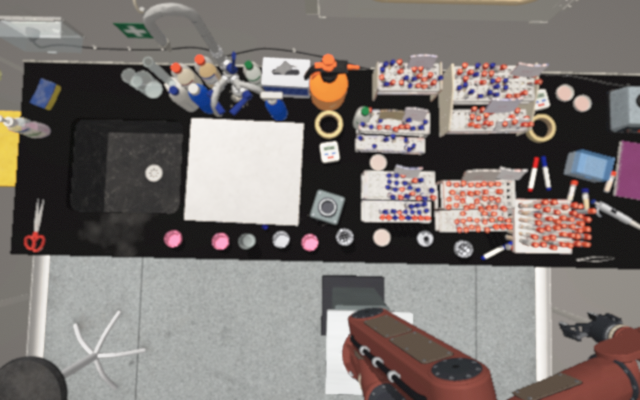

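```bash
python3 - <<'E'
import cv2
a=cv2.imread("pics/top0.png")
cv2.imwrite("pics/top0c.png",cv2.resize(a[180:265,155:325],None,fx=4.6,fy=4.6,interpolation=3))
cv2.imwrite("pics/top0d.png",cv2.resize(a[180:265,310:480],None,fx=4.6,fy=4.6,interpolation=3))
a=cv2.imread("pics/scene0.png")
cv2.imwrite("pics/scene0c.png",cv2.resize(a[190:360,170:440],None,fx=2.9,fy=2.9,interpolation=3))
E
```

```text
(no output)
```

View pics/top0c.png

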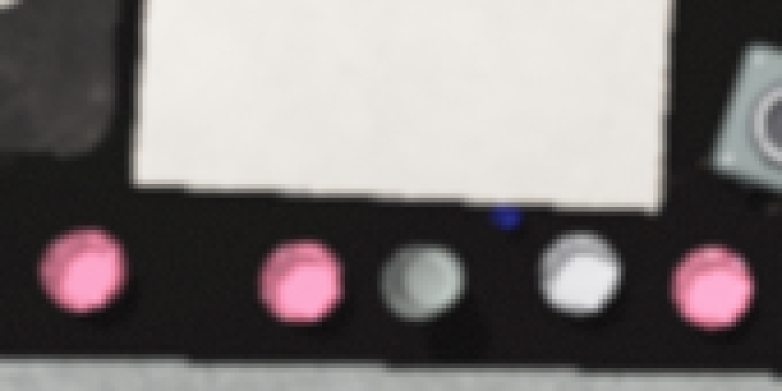

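View pics/top0d.png

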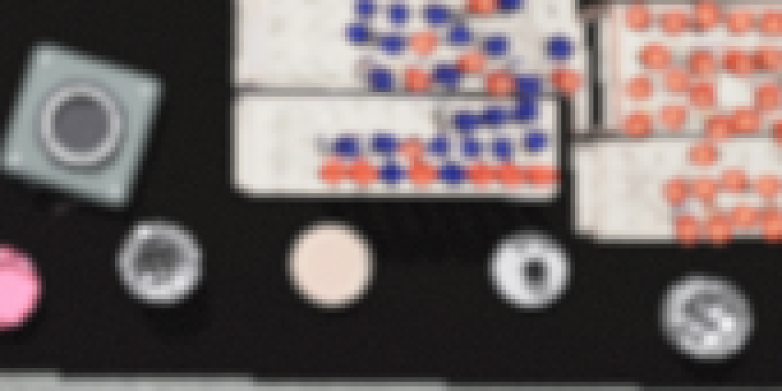

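View pics/scene0c.png

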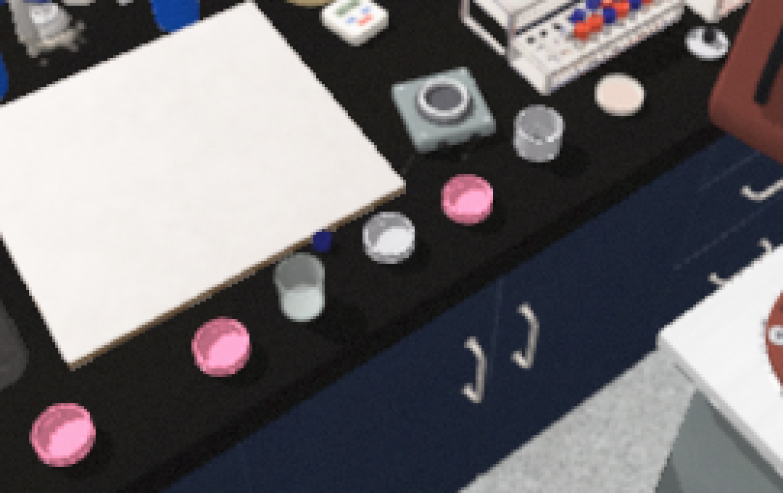

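```bash
cat > h.py <<'E'
import numpy as np,cv2
from scipy.spatial.transform import Rotation as Ro
from cell import sensors,cams
def onplane(m,u,v,z,T=None):
    if "mount" in m:
        A=T@m["mount"]; R=A[:3,:3]; c=A[:3,3]
    else:
        R=m["R"].T; c=-R@m["t"]
    d=R@np.array([(u-m["cx"])/m["fx"],(v-m["cy"])/m["fy"],1.])
    return c+d*(z-c[2])/d[2]
def depthpt(m,u,v,dep,T=None):
    if "mount" in m:
        A=T@m["mount"]; R=A[:3,:3]; c=A[:3,3]
    else:
        R=m["R"].T; c=-R@m["t"]
    return c+R@np.array([(u-m["cx"])/m["fx"],(v-m["cy"])/m["fy"],1.])*dep
def tool(s=None):
    s=s or sensors.get_state();T=np.eye(4);T[:3,:3]=Ro.from_rotvec(s["tool_rot"]).as_matrix();T[:3,3]=s["tcp_pos"];return T
def proj(m,X,T=None):
    if "mount" in m:
        A=np.linalg.inv(T@m["mount"]);x=A[:3,:3]@X+A[:3,3]
    else: x=m["R"]@X+m["t"]
    return m["cx"]+m["fx"]*x[0]/x[2],m["cy"]+m["fy"]*x[1]/x[2]
E
python3 - <<'E'
from h import *
m=cams.camera_model("top");d=np.load("pics/top0.npy")
for n,u,v,z in [("pink",173,239,.026),("pink2",220.3,241.5,.026),("gray",247,241.3,.03),("pan",281,239.5,.026),("pink3",310,242,.026),("cup",344.5,237,.046),("dish",382,237.5,.015),("lid",425.3,238.5,.03),("cup2",463.5,249,.034),("collar",327.5,207,.04),("timer",330,152,.018)]:
    w=d[int(v)-6:int(v)+7,int(u)-6:int(u)+7]
    zs=[depthpt(m,uu,vv,d[vv,uu])[2] for uu in range(int(u)-7,int(u)+8) for vv in range(int(v)-7,int(v)+8) if d[vv,uu]>0]
    p=onplane(m,u,v,z);print(n,p.round(3),"r",np.hypot(p[0],p[1]).round(3),"az",np.arctan2(p[1],p[0]).round(2),np.percentile(zs,[5,50,95,100]).round(3))
E
```

```text
pink [0.404 0.734 0.026] r 0.838 az 1.07 [-0.     0.012  0.026  0.029]
pink2 [0.399 0.559 0.026] r 0.686 az 0.95 [-0.002  0.011  0.026  0.032]
gray [0.402 0.459 0.03 ] r 0.611 az 0.85 [-0.003  0.004  0.06   0.065]
pan [0.411 0.335 0.026] r 0.53 az 0.68 [-0.001  0.01   0.026  0.028]
pink3 [0.405 0.228 0.026] r 0.464 az 0.51 [-0.003  0.01   0.026  0.031]
cup [0.427 0.102 0.046] r 0.439 az 0.23 [-0.003  0.009  0.047  0.051]
dish [ 0.427 -0.04   0.015] r 0.429 az -0.09 [-0.001  0.014  0.019  0.023]
lid [ 0.428 -0.196  0.03 ] r 0.47 az -0.43 [-0.003  0.013  0.031  0.034]
cup2 [ 0.393 -0.335  0.034] r 0.516 az -0.71 [-0.002  0.013  0.033  0.04 ]
collar [0.535 0.166 0.04 ] r 0.56 az 0.3 [0.025 0.031 0.041 0.045]
timer [0.743 0.161 0.018] r 0.76 az 0.21 [0.013 0.018 0.022 0.024]
```

```bash
python3 - <<'E'
from h import *
print(tool().round(3))
m=cams.camera_model("top");d=np.load("pics/top0.npy")
vv,uu=np.mgrid[0:400,0:640]
R=m["R"].T;c=-R@m["t"]
P=np.stack([(uu-m["cx"])/m["fx"],(vv-m["cy"])/m["fy"],np.ones_like(d)],-1)*d[...,None]@R.T+c
ok=(d>0)
for y0 in np.arange(-.5,.5,.05):
    row=[]
    for x0 in np.arange(.35,.8,.05):
        k=ok&(P[...,0]>=x0)&(P[...,0]<x0+.05)&(P[...,1]>=y0)&(P[...,1]<y0+.05)
        row.append(int(1000*np.percentile(P[k][:,2],98)) if k.any() else -9)
    print(round(y0,2),row)
E
```

```text
[[ 0.946  0.325 -0.     0.203]
 [ 0.325 -0.946  0.002 -0.59 ]
 [ 0.    -0.002 -1.     0.23 ]
 [ 0.     0.     0.     1.   ]]
-0.5 [99, 196, 208, 215, 208, 141, 179, 5, 5]
-0.45 [16, 5, 110, 168, 158, 167, 179, 5, 6]
-0.4 [34, 33, 114, 168, 168, 166, 187, 5, 4]
-0.35 [32, 33, 112, 164, 162, 170, 184, 5, 5]
-0.3 [5, 4, 104, 167, 166, 173, 184, 5, 4]
-0.25 [4, 33, 53, 153, 158, 157, 90, 6, 5]
-0.2 [5, 30, 80, 91, 138, 136, 93, 53, 55]
-0.15 [5, 5, 80, 92, 135, 139, 164, 99, 96]
-0.1 [5, 18, 80, 91, 137, 137, 162, 54, 109]
-0.05 [15, 19, 79, 83, 132, 134, 129, 53, 90]
-0.0 [6, 4, 45, 48, 93, 93, 91, 51, 89]
0.05 [5, 47, 8, 5, 6, 5, 5, 5, 89]
0.1 [5, 47, 38, 40, 36, 5, 4, 22, 20]
0.15 [6, 5, 29, 43, 40, 5, 5, 22, 23]
0.2 [25, 27, 24, 29, 29, 4, 6, 3, 5]
0.25 [10, 24, 17, 18, 19, 18, 20, 21, 18]
0.3 [25, 26, 19, 20, 20, 19, 19, 19, 19]
0.35 [16, 25, 19, 19, 19, 19, 20, 20, 19]
0.4 [58, 54, 19, 20, 20, 19, 19, 19, 19]
0.45 [62, 60, 19, 20, 20, 20, 20, 20, 20]
```

```bash
cat >> h.py <<'E'
def delta(x,y,z,head,T=None):
    # target world: tool down, tool-x heading 'head'. prints shift mm, turn rad
    T=tool() if T is None else T
    c,s=np.cos(head),np.sin(head)
    G=np.array([[c,s,0],[s,-c,0],[0,0,-1.]])
    sh=T[:3,:3].T@(np.array([x,y,z])-T[:3,3])*1000
    rv=Ro.from_matrix(T[:3,:3].T@G).as_rotvec()
    print("shift",sh.round(1),"turn",rv.round(4))
def snap(name):
    T=tool();p,d=cams.read_camera("wrist");cv2.imwrite(f"pics/{name}.png",p);np.savez(f"pics/{name}.npz",T=T,d=d);return T,p,d
E
python3 -c "
from h import *
delta(.393,-.335,.13,0)"
```

```text
shift [ 262.7 -179.5  100.5] turn [-2.200e-03  1.000e-04  3.308e-01]
```

Call:
{"name": "step_arm", "arguments": {"steps": [[263,-180,100,0,0,0.331,0],[263,-180,100,0,0,0.331,0],[263,-180,100,0,0,0.331,0],[263,-180,100,0,0,0.331,0],[263,-180,100,0,0,0.331,0],[263,-180,100,0,0,0.331,0],[263,-180,100,0,0,0.331,0],[263,-180,100,0,0,0.331,0],[263,-180,100,0,0,0.331,0],[263,-180,100,0,0,0.331,0]]}}

```text
time: 1.1
tcp_pos: [0.3932, -0.3366, 0.1318]
tool_rot: [3.14, -0.001, 0.001]
ft_force: [0.8, -0.3, 0.4]
width: 0.085
```

```bash
python3 -c "
from h import *
T,p,d=snap('w1');print(T.round(4)[:3]);delta(.42,-.19,.13,0)"
```

```text
[[ 1.000e+00 -9.000e-04  4.000e-04  3.932e-01]
 [-9.000e-04 -1.000e+00 -1.200e-03 -3.366e-01]
 [ 4.000e-04  1.200e-03 -1.000e+00  1.318e-01]]
shift [  26.7 -146.9    1.8] turn [ 0.0013 -0.0006 -0.0016]
```

View pics/w1.png

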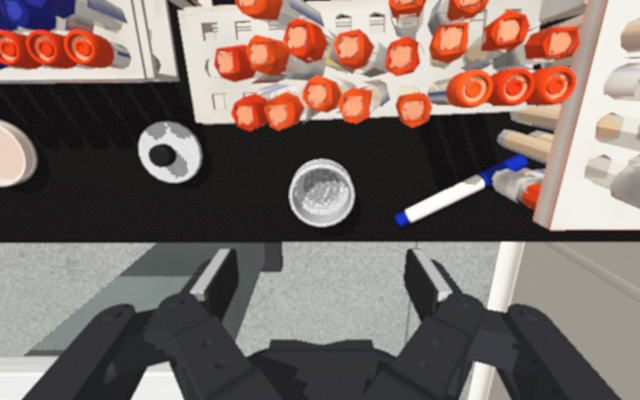

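```bash
python3 - <<'E'
from h import *
a=cv2.imread("pics/w1.png")
c1=cv2.resize(a[140:245,270:430],None,fx=4.8,fy=4.8,interpolation=3)
cv2.imwrite("pics/w1c.png",c1)
z=np.load("pics/w1.npz");m=cams.camera_model("wrist")
print(onplane(m,322,190,.034,z["T"]),onplane(m,400,220,.01,z["T"]),onplane(m,415,108,.1,z["T"]),onplane(m,160,156,.032,z["T"]))
E
```

```text
[ 0.39866266 -0.33738947  0.034     ] [ 0.36041684 -0.41486039  0.01      ] [ 0.46784751 -0.39088308  0.1       ] [ 0.42818405 -0.20029579  0.032     ]
```

View pics/w1c.png

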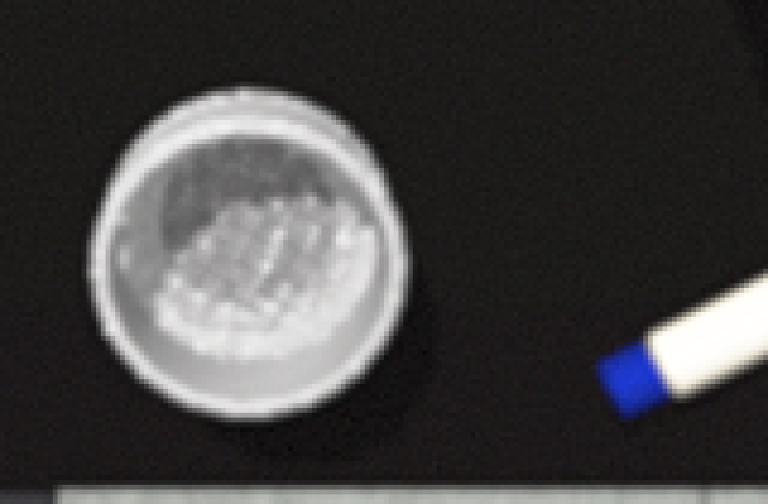

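Call:
{"name": "step_arm", "arguments": {"steps": [[27,-147,2,0,0,0,0],[27,-147,2,0,0,0,0],[27,-147,2,0,0,0,0],[27,-147,2,0,0,0,0],[27,-147,2,0,0,0,0]]}}

```text
time: 1.65
tcp_pos: [0.4206, -0.1889, 0.1299]
tool_rot: [3.14, 0.001, 0.002]
ft_force: [0.2, 0.2, -0.1]
width: 0.0854
```

```bash
python3 -c "
from h import *
T,p,d=snap('w2');print(T.round(4)[:3]);delta(.43,.1,.15,0)"
```

```text
[[ 1.000e+00  8.000e-04  1.000e-03  4.206e-01]
 [ 8.000e-04 -1.000e+00 -1.400e-03 -1.889e-01]
 [ 1.000e-03  1.400e-03 -1.000e+00  1.299e-01]]
shift [   9.1 -289.8  -20.4] turn [ 0.0017 -0.0013 -0.0008]
```

View pics/w2.png

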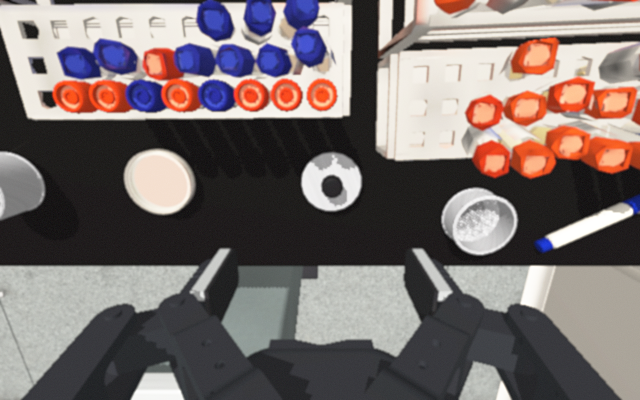

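Call:
{"name": "step_arm", "arguments": {"steps": [[9,-290,-20,0,0,0,0],[9,-290,-20,0,0,0,0],[9,-290,-20,0,0,0,0],[9,-290,-20,0,0,0,0],[9,-290,-20,0,0,0,0],[9,-290,-20,0,0,0,0],[9,-290,-20,0,0,0,0],[9,-290,-20,0,0,0,0]]}}

```text
time: 2.5
tcp_pos: [0.4305, 0.1006, 0.1498]
tool_rot: [3.141, -0.0, 0.002]
ft_force: [-0.8, 0.3, 0.3]
width: 0.0854
```

```bash
python3 -c "
from h import *
T,p,d=snap('w3');print(T.round(4)[:3]);delta(.41,.333,.13,0)"
```

```text
[[ 1.000e+00 -2.000e-04  1.100e-03  4.305e-01]
 [-2.000e-04 -1.000e+00 -9.000e-04  1.006e-01]
 [ 1.100e-03  9.000e-04 -1.000e+00  1.498e-01]]
shift [ -20.6 -233.    19.3] turn [ 0.0009 -0.0004 -0.0018]
```

View pics/w3.png

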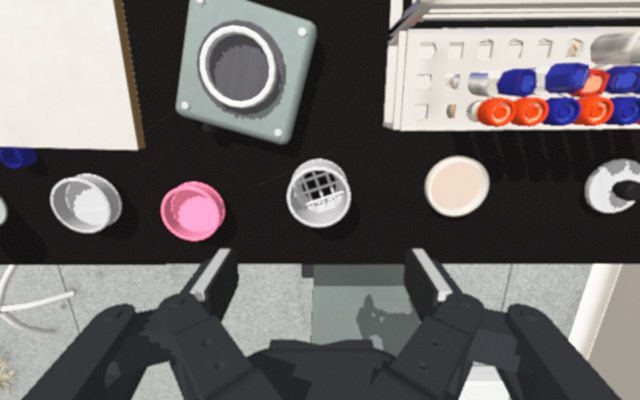

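Call:
{"name": "step_arm", "arguments": {"steps": [[-20,-233,19,0,0,0,0],[-20,-233,19,0,0,0,0],[-20,-233,19,0,0,0,0],[-20,-233,19,0,0,0,0],[-20,-233,19,0,0,0,0],[-20,-233,19,0,0,0,0],[-20,-233,19,0,0,0,0]]}}

```text
time: 3.25
tcp_pos: [0.4104, 0.3329, 0.1298]
tool_rot: [3.14, -0.003, -0.001]
ft_force: [-0.4, -0.7, 0.6]
width: 0.0855
```

```bash
python3 -c "
from h import *
T,p,d=snap('w4');print(T.round(4)[:3])
cv2.imwrite('pics/w4c.png',cv2.resize(p[140:260,240:400],None,fx=4.8,fy=4.8,interpolation=3))
a=cv2.imread('pics/w3.png')
cv2.imwrite('pics/w3c.png',cv2.resize(a[0:150,160:330],None,fx=4,fy=4,interpolation=3))
cv2.imwrite('pics/w3d.png',cv2.resize(a[140:240,270:400],None,fx=5,fy=5,interpolation=3))
"
```

```text
[[ 1.000e+00 -1.700e-03 -6.000e-04  4.104e-01]
 [-1.700e-03 -1.000e+00 -1.500e-03  3.329e-01]
 [-6.000e-04  1.500e-03 -1.000e+00  1.298e-01]]
```

View pics/w4.png

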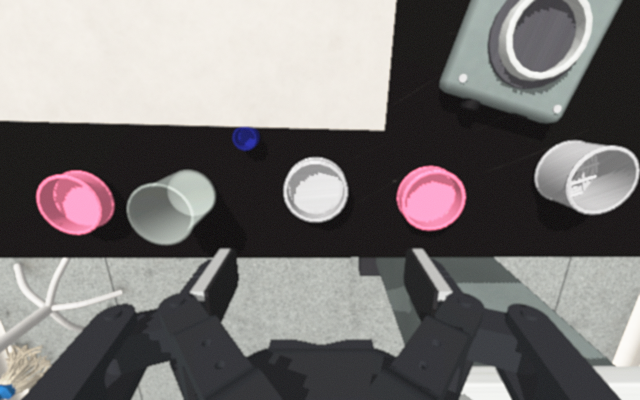

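View pics/w4c.png

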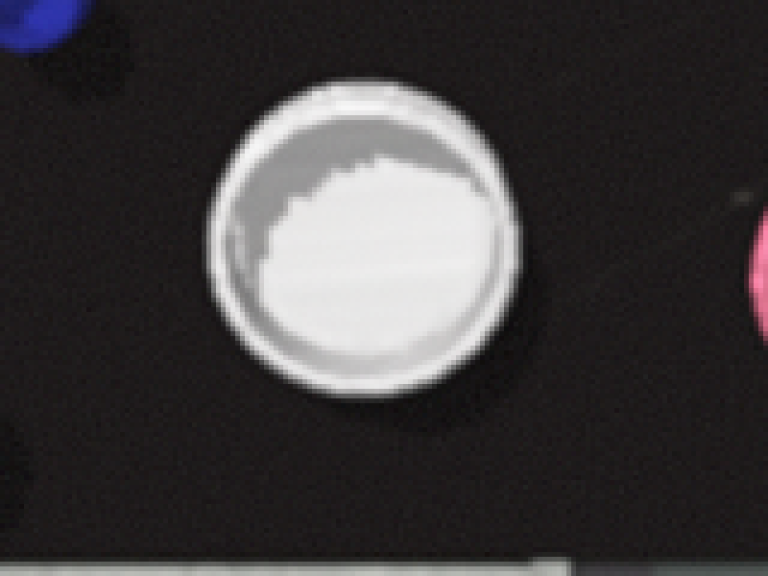

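View pics/w3c.png

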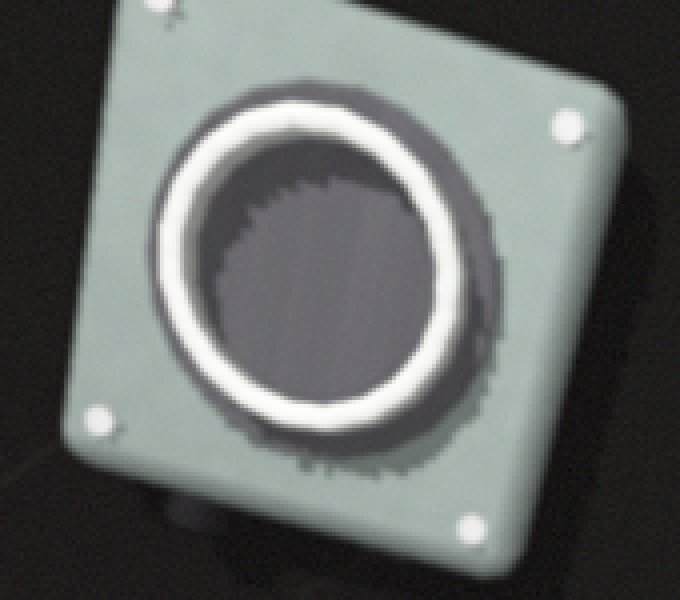

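View pics/w3d.png

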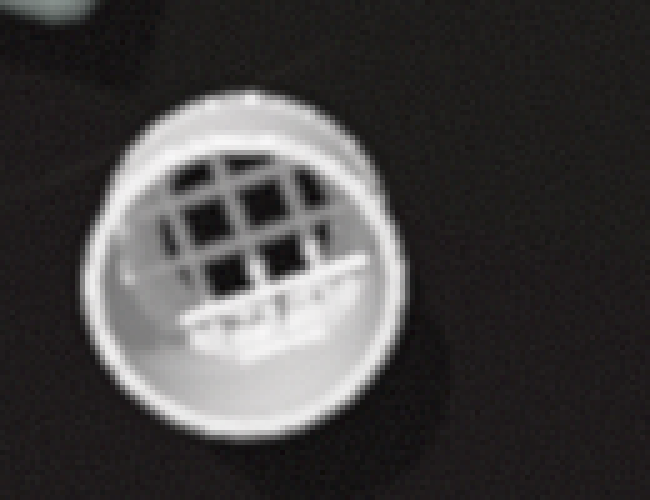

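```bash
cat >> h.py <<'E'
from scipy.optimize import least_squares
def fitcirc(m,T,ext,z,r):
    """ext=(left,right,top,bottom) px of circle radius r at height z; None allowed"""
    a=np.linspace(0,2*np.pi,180)
    c=np.stack([np.cos(a)*r,np.sin(a)*r,0*a],1)
    def f(p):
        X=np.array([proj(m,q+np.array([p[0],p[1],z]),T) for q in c])
        e=[X[:,0].min(),X[:,0].max(),X[:,1].min(),X[:,1].max()]
        return [i-j for i,j in zip(e,ext) if j is not None]
    u=np.mean([ext[0],ext[1]]);v=np.mean([e for e in ext[2:] if e is not None])
    s=least_squares(f,onplane(m,u,v,z,T)[:2],diff_step=1e-4)
    return s.x.round(4),np.round(s.fun,2)
E
python3 - <<'E'
from h import *
m=cams.camera_model("wrist")
def ex(l,r,t,b,u0,v0,k): return (u0+l/k-.5,u0+r/k-.5,v0+t/k-.5,v0+b/k-.5)
for n,f,e,z,r in [("pan","w4",ex(207,521,100,397,240,140,4.8),.026,.028),("coarse","w3",ex(82,407,135,440,270,140,5),.046,.028),("collar","w3",ex(157,462,100,430,160,0,4),.04,.0305),("fine","w1",ex(90,408,113,418,270,140,4.8),.034,.028)]:
    q=np.load(f"pics/{f}.npz");T=q["T"];d=q["d"]
    print(n,*fitcirc(m,T,e,z,r))
    # depth: rim points
    vs,us=np.mgrid[int(e[2])-3:int(e[3])+4,int(e[0])-3:int(e[1])+4]
    P=np.array([depthpt(m,u,v,d[v,u],T) for u,v in zip(us.ravel(),vs.ravel()) if v>=0 and d[v,u]>0])
    k=abs(P[:,2]-z)<.003
    print(k.sum(),np.median(P[P[:,2]>z-.006][:,2]), P[k][:,:2].min(0),P[k][:,:2].max(0),((P[k][:,:2].min(0)+P[k][:,:2].max(0))/2).round(4))
E
```

```text
pan [0.412 0.338] [ 1.42 -1.42  0.89 -1.13]
610 0.025097264999446367 [0.38335287 0.31026063] [0.44026824 0.36645225] [0.4118 0.3384]
coarse [0.4269 0.103 ] [ 1.4  -1.4   0.82 -1.04]
602 0.045002733857286314 [0.39851568 0.07520953] [0.45517779 0.13161458] [0.4268 0.1034]
collar [0.5355 0.1684] [ 0.08 -0.08 -0.03  0.03]
1390 0.03914321144740818 [0.50581777 0.13819189] [0.56612946 0.19880399] [0.536  0.1685]
fine [ 0.3934 -0.3368] [ 1.17 -1.17  1.19 -1.45]
651 0.03302622308681641 [ 0.36483281 -0.36496083] [ 0.42159963 -0.30821117] [ 0.3932 -0.3366]
```

Call:
{"name": "step_arm", "arguments": {"steps": [[1.6,-5.1,50,0,0,0,0],[1.6,-5.1,90,0,0,0,0],[1.6,-5.1,110,0,0,0,0],[1.6,-5.1,122,0,0,0,0],[1.6,-5.1,122,0,0,0,0],[1.6,-5.1,122,0,0,0,0]]}}

```text
time: 3.9
tcp_pos: [0.4124, 0.3392, 0.0094]
tool_rot: [-3.141, 0.003, -0.002]
ft_force: [0.3, 0.3, 0.3]
width: 0.0853
```

```bash
python3 -c "
from h import *
T,p,d=snap('w5');print(T.round(4)[:3])
"
```

```text
[[ 1.000e+00 -1.800e-03  1.500e-03  4.124e-01]
 [-1.800e-03 -1.000e+00  8.000e-04  3.392e-01]
 [ 1.500e-03 -8.000e-04 -1.000e+00  9.400e-03]]
```

View pics/w5.png

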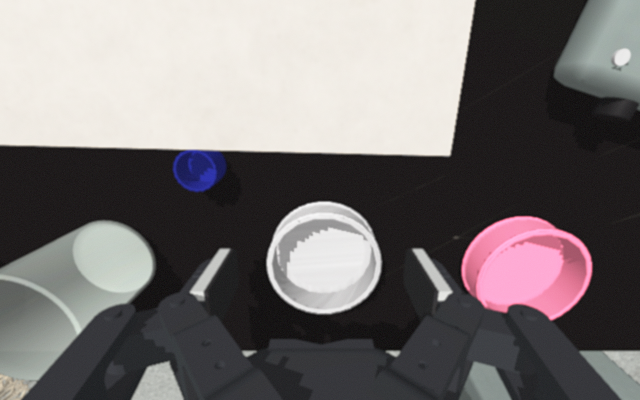

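Call:
{"name": "step_arm", "arguments": {"steps": [[0,0,2,0,0,0,0.3],[0,0,2,0,0,0,0.6],[0,0,2,0,0,0,1],[0,0,2,0,0,0,1],[0,0,2,0,0,0,1],[0,0,2,0,0,0,1]]}}

```text
time: 4.55
tcp_pos: [0.4124, 0.3405, 0.008]
tool_rot: [-3.14, -0.0, -0.004]
ft_force: [-0.7, -1.3, 6.5]
width: 0.0531
```

Call:
{"name": "step_arm", "arguments": {"steps": [[0,0,0,0,0,0,1],[0,0,0,0,0,0,1],[0,0,-5,0,0,0,1],[0,0,-20,0,0,0,1],[0,0,-50,0,0,0,1],[0,0,-90,0,0,0,1],[0,0,-90,0,0,0,1]]}}

```text
time: 5.25
tcp_pos: [0.4153, 0.3426, 0.1032]
tool_rot: [-3.135, -0.0, -0.017]
ft_force: [1.9, 0.0, 0.3]
width: 0.053
```

```bash
python3 -c "
from h import *
T,p,d=snap('w6');print(T.round(4)[:3]);print(sensors.get_state()['ft_force'])
delta(.536,.1685,.1,0)
"
```

```text
[[ 9.999e-01  1.000e-04  1.080e-02  4.153e-01]
 [ 0.000e+00 -1.000e+00  6.900e-03  3.426e-01]
 [ 1.080e-02 -6.900e-03 -9.999e-01  1.032e-01]]
[ 0.0894328  0.5913355 -0.8854988]
shift [122.3 173.    0.7] turn [-0.0046 -0.0071  0.    ]
```

View pics/w6.png

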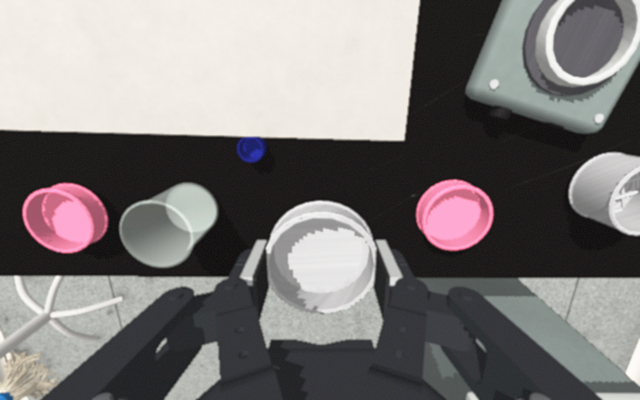

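```bash
cat >> h.py <<'E'
def held(name,vmax=330,rng=(0.0,.05),box=(255,390,190,320)):
    """cup rim in tool frame"""
    m=cams.camera_model("wrist");q=np.load(f"pics/{name}.npz");d=q["d"];I=np.eye(4)
    u0,u1,v0,v1=box
    P=np.array([depthpt(m,u,v,d[v,u],I) for v in range(v0,v1) for u in range(u0,u1) if d[v,u]>0])
    P=P[(np.hypot(P[:,0],P[:,1])<.034)]
    return P
E
python3 - <<'E'
from h import *
T,p,d=snap('w7');print(T.round(4)[:3])
cv2.imwrite('pics/w7c.png',cv2.resize(p[180:330,230:410],None,fx=4.4,fy=4.4,interpolation=3))
P=held('w7')
h,e=np.histogram(P[:,2],np.arange(-.05,.04,.002));print([(round(b,3),c) for c,b in zip(h,e) if c])
E
```

```text
[[ 1.      0.      0.0071  0.4137]
 [ 0.     -1.      0.0046  0.3415]
 [ 0.0071 -0.0046 -1.      0.1006]]
[(np.float64(-0.044), np.int64(9)), (np.float64(-0.042), np.int64(236)), (np.float64(-0.04), np.int64(150)), (np.float64(-0.038), np.int64(131)), (np.float64(-0.036), np.int64(121)), (np.float64(-0.034), np.int64(122)), (np.float64(-0.032), np.int64(124)), (np.float64(-0.03), np.int64(118)), (np.float64(-0.028), np.int64(121)), (np.float64(-0.026), np.int64(127)), (np.float64(-0.024), np.int64(119)), (np.float64(-0.022), np.int64(112)), (np.float64(-0.02), np.int64(255)), (np.float64(-0.018), np.int64(1575)), (np.float64(-0.016), np.int64(408)), (np.float64(-0.014), np.int64(385)), (np.float64(-0.012), np.int64(463)), (np.float64(-0.01), np.int64(413)), (np.float64(-0.008), np.int64(386)), (np.float64(-0.006), np.int64(379)), (np.float64(-0.004), np.int64(4752)), (np.float64(-0.002), np.int64(1245)), (np.float64(0.0), np.int64(12))]
```

View pics/w7c.png

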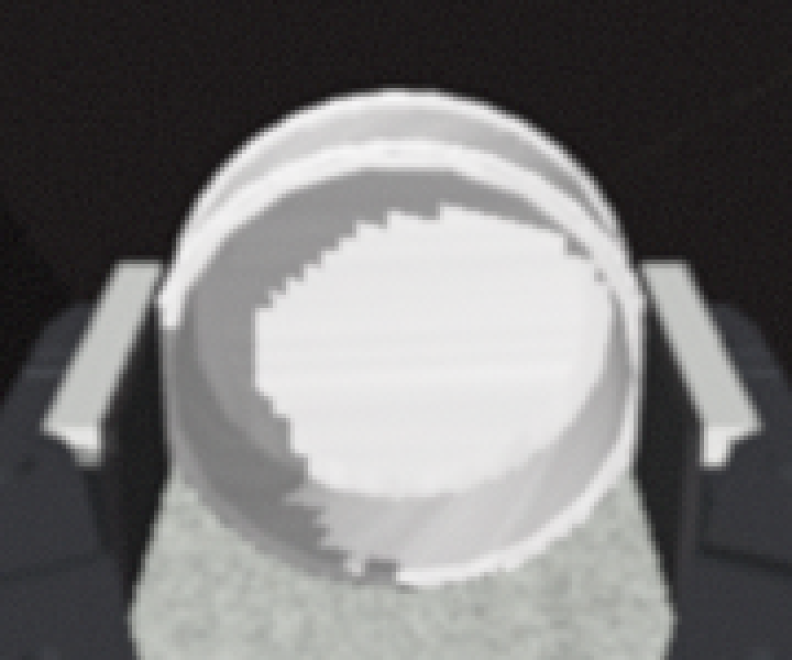

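```bash
python3 - <<'E'
from h import *
m=cams.camera_model("wrist");k=4.4
print(fitcirc(m,np.eye(4),(230+160/k-.5,230+640/k-.5,180+140/k-.5,180+585/k-.5),-.0175,.028))
P=held('w7');
for lo,hi in((-.0195,-.0165),):
    q=P[(P[:,2]>lo)&(P[:,2]<hi)];print(q.min(0),q.max(0),(q.min(0)+q.max(0))/2)
q=P[(P[:,2]>-.005)&(P[:,2]<-.002)];A=np.c_[q[:,:2],np.ones(len(q))];print("floor plane",np.linalg.lstsq(A,q[:,2],rcond=None)[0],(q.min(0)+q.max(0))/2)
s=sensors.get_state();print(s['tcp_pos'],s['time'])
T=tool();delta(.536,.1685,.1,0)
E
```

```text
(array([ 0.0013, -0.0005]), array([-2.28,  2.27,  0.64, -0.46]))
[-0.02765117 -0.03221981 -0.01949733] [ 0.02922764  0.03227867 -0.01650224] [ 7.88234812e-04  2.94274831e-05 -1.79997871e-02]
floor plane [ 0.00296264  0.00080037 -0.00277414] [ 0.00129559 -0.00031375 -0.00349929]
[0.41191238 0.34031273 0.09822824] 5.35
shift [124.1 171.8  -1.7] turn [-0.0019 -0.0029 -0.0001]
```

Call:
{"name": "step_arm", "arguments": {"steps": [[123,172,0,0,0,0,1],[123,172,0,0,0,0,1],[123,172,0,0,0,0,1],[123,172,0,0,0,0,1],[123,172,0,0,0,0,1],[123,172,0,0,0,0,1],[123,172,0,0,0,0,1]]}}

```text
time: 6.05
tcp_pos: [0.5321, 0.1679, 0.0948]
tool_rot: [-3.141, 0.001, 0.006]
ft_force: [-0.2, 0.7, -1.8]
width: 0.053
```

```bash
python3 - <<'E'
from h import *
T,p,d=snap('w8');print(T.round(4)[:3])
delta(.535,.1685,.06,0)
E
```

```text
[[ 1.000e+00 -6.000e-04 -3.800e-03  5.321e-01]
 [-6.000e-04 -1.000e+00  1.000e-04  1.679e-01]
 [-3.800e-03 -1.000e-04 -1.000e+00  9.480e-02]]
shift [ 3.1 -0.  35. ] turn [-0.0001  0.0034  0.0007]
```

View pics/w8.png

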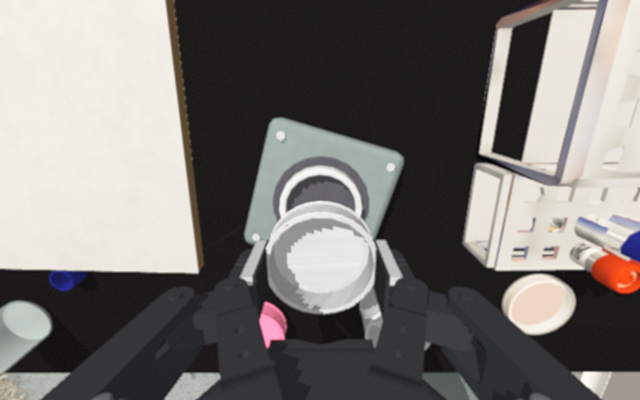

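```bash
python3 - <<'E'
from h import *
a=cv2.imread("pics/w8.png");cv2.imwrite('pics/w8c.png',cv2.resize(a[140:260,240:400],None,fx=4.8,fy=4.8,interpolation=3))
m=cams.camera_model("wrist");q=np.load("pics/w8.npz");T=q["T"];d=q["d"]
P=np.array([depthpt(m,u,v,d[v,u],T) for v in range(150,250) for u in range(255,390) if d[v,u]>0])
k=abs(P[:,2]-.0395)<.0025;k&=np.hypot(P[:,0]-.536,P[:,1]-.1685)<.045
Q=P[k];print(Q.min(0),Q.max(0),(Q[:,1].min()+Q[:,1].max())/2, Q[:,0].max()-.0305)
s=sensors.get_state();print(s['tcp_pos'])
delta(.535,.1685,.06,0)
E
```

```text
[0.5301333  0.13866482 0.03704927] [0.56604994 0.19902293 0.04125082] 0.16884387911571283 0.5355499377551755
[0.53199753 0.16848557 0.09498879]
shift [ 3.1 -0.  35. ] turn [-0.0001  0.0034  0.0007]
```

View pics/w8c.png

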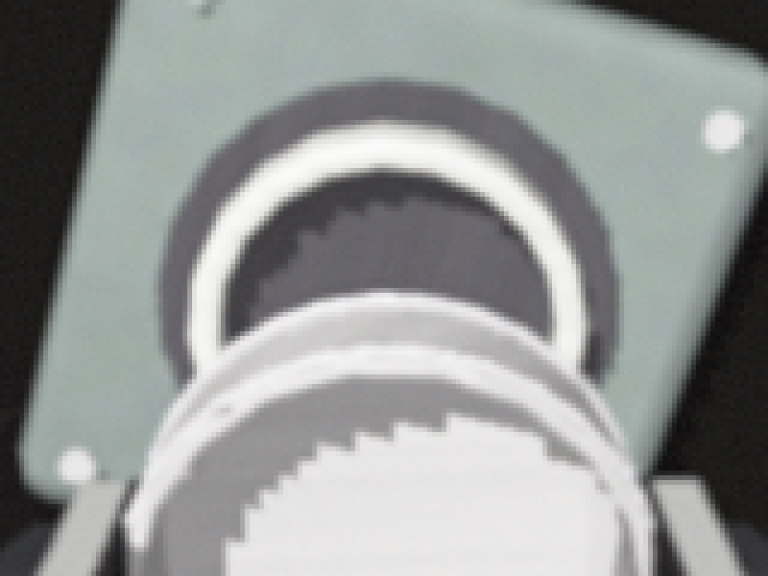

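Call:
{"name": "step_arm", "arguments": {"steps": [[2.7,0,15,0,0,0,1],[2.7,0,30,0,0,0,1],[2.7,0,40,0,0,0,1],[2.7,0,44,0,0,0,1],[2.7,0,47,0,0,0,1],[2.7,0,50,0,0,0,1],[2.7,0,50,0,0,0,1]]}}

```text
time: 6.8
tcp_pos: [0.5368, 0.1676, 0.0462]
tool_rot: [-3.142, 0.0, 0.0]
ft_force: [0.4, -0.3, -0.9]
width: 0.0534
```

Call:
{"name": "step_arm", "arguments": {"steps": [[-1,0,2,0,0,0,1],[-1,0,4,0,0,0,1],[-1,0,5,0,0,0,1],[-1,0,6,0,0,0,1],[-1,0,6,0,0,0,1]]}}

```text
time: 7.3
tcp_pos: [0.5356, 0.1676, 0.0402]
tool_rot: [3.142, -0.0, -0.0]
ft_force: [-0.2, -0.1, -0.9]
width: 0.0532
```

Call:
{"name": "step_arm", "arguments": {"steps": [[0,0,1,0,0,0,1],[0,0,1.5,0,0,0,1],[0,0,1.5,0,0,0,1]]}}

```text
time: 7.6
tcp_pos: [0.5358, 0.1676, 0.0399]
tool_rot: [3.141, -0.0, -0.001]
ft_force: [-2.2, -1.1, 5.4]
width: 0.0535
```

```bash
python3 - <<'E'
from h import *
T,p,d=snap('w9');print(T.round(4)[:3]);print(sensors.get_state()['ft_force'])
m=cams.camera_model("wrist")
P=np.array([depthpt(m,u,v,d[v,u],T) for v in range(190,320) for u in range(255,390) if d[v,u]>0])
r=np.hypot(P[:,0]-.5357,P[:,1]-.168)
h,e=np.histogram(P[(r<.03)][:,2],np.arange(.02,.1,.002));print(dict(zip(e.round(3).tolist(),h.tolist())))
E
```

```text
[[ 1.000e+00 -2.000e-04 -4.000e-04  5.358e-01]
 [-2.000e-04 -1.000e+00 -2.000e-04  1.676e-01]
 [-4.000e-04  2.000e-04 -1.000e+00  3.990e-02]]
[-1.70897859 -1.59842428  4.46804266]
{0.02: 0, 0.022: 0, 0.024: 0, 0.026: 0, 0.028: 8, 0.03: 9, 0.032: 18, 0.034: 26, 0.036: 48, 0.038: 283, 0.04: 1642, 0.042: 4384, 0.044: 382, 0.046: 360, 0.048: 418, 0.05: 410, 0.052: 375, 0.054: 378, 0.056: 1532, 0.058: 204, 0.06: 88, 0.062: 92, 0.064: 97, 0.066: 93, 0.068: 105, 0.07: 102, 0.072: 115, 0.074: 105, 0.076: 124, 0.078: 153, 0.08: 233, 0.082: 6, 0.084: 1, 0.086: 0, 0.088: 0, 0.09: 0, 0.092: 0, 0.094: 0, 0.096: 0}
```

View pics/w9.png

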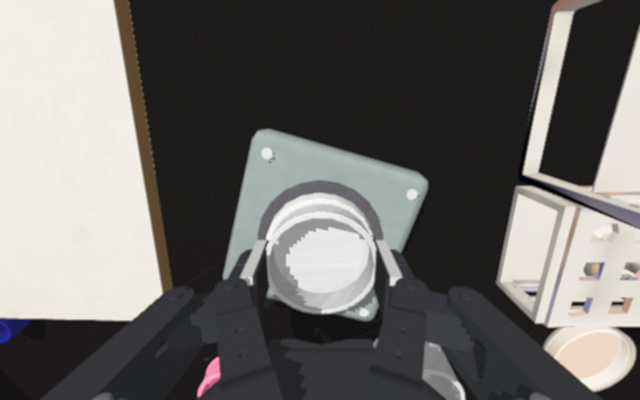

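Call:
{"name": "step_arm", "arguments": {"steps": [[0,0,-1,0,0,0,0],[0,0,-1,0,0,0,0],[0,0,-1,0,0,0,0],[0,0,-1,0,0,0,0],[0,0,-10,0,0,0,0],[0,0,-40,0,0,0,0],[0,0,-80,0,0,0,0],[0,0,-110,0,0,0,0],[0,0,-110,0,0,0,0]]}}

```text
time: 8.55
tcp_pos: [0.5402, 0.1685, 0.1555]
tool_rot: [-3.139, 0.0, -0.019]
ft_force: [1.2, 0.3, 1.5]
width: 0.0854
```

```bash
python3 - <<'E'
from h import *
T,p,d=snap('w10');print(T.round(4)[:3])
cv2.imwrite('pics/w10c.png',cv2.resize(p[100:270,220:420],None,fx=3.8,fy=3.8,interpolation=3))
m=cams.camera_model("wrist")
P=np.array([depthpt(m,u,v,d[v,u],T) for v in range(150,280) for u in range(255,390) if d[v,u]>0])
r=np.hypot(P[:,0]-.5357,P[:,1]-.168)
q=P[(r<.034)&(P[:,2]>.055)];print((q.min(0)+q.max(0))/2,q.min(0),q.max(0),np.median(q[:,2]))
A=np.c_[q[:,:2]-[.5357,.168],np.ones(len(q))];print(np.linalg.lstsq(A,q[:,2],rcond=None)[0])
delta(.45,-.1,.2,0);delta(.3933,-.3367,.13,0)
E
```

```text
[[ 9.999e-01 -1.000e-04  1.200e-02  5.402e-01]
 [-1.000e-04 -1.000e+00  2.200e-03  1.685e-01]
 [ 1.200e-02 -2.200e-03 -9.999e-01  1.555e-01]]
[0.53623346 0.16807611 0.05708155] [0.50778881 0.13974527 0.05500037] [0.56467811 0.19640696 0.05916272] 0.05705361318368332
[ 0.00376052 -0.00104033  0.05701989]
shift [-87.9 268.1 -48.2] turn [-0.0013 -0.0073 -0.0001]
shift [-145.1  504.9   21. ] turn [-0.0013 -0.0073 -0.0001]
```

View pics/w10c.png

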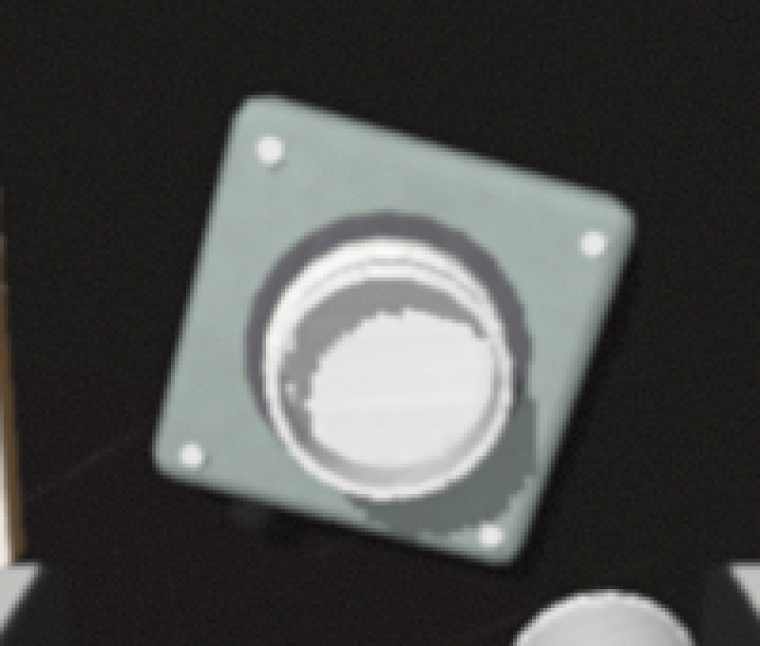

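Call:
{"name": "step_arm", "arguments": {"steps": [[-86,268,-50,0,0,0,0],[-86,268,-50,0,0,0,0],[-86,268,-50,0,0,0,0],[-86,268,-50,0,0,0,0],[-86,268,-50,0,0,0,0],[-143,505,-50,0,0,0,0],[-143,505,-50,0,0,0,0],[-143,505,-50,0,0,0,0],[-143,505,-50,0,0,0,0],[-143,505,-50,0,0,0,0],[-143,505,-50,0,0,0,0],[-143,505,18,0,0,0,0],[-143,505,18,0,0,0,0],[-143,505,18,0,0,0,0],[-143,505,18,0,0,0,0]]}}

```text
time: 10.1
tcp_pos: [0.3921, -0.3367, 0.1299]
tool_rot: [-3.14, 0.0, 0.002]
ft_force: [0.2, -0.8, 0.4]
width: 0.0856
```

```bash
python3 - <<'E'
from h import *
T,p,d=snap('w11');print(T.round(4)[:3])
m=cams.camera_model("wrist")
P=np.array([depthpt(m,u,v,d[v,u],T) for v in range(0,260) for u in range(150,520) if d[v,u]>0])
for x0 in np.arange(.42,.54,.01):
    k=(P[:,0]>x0)&(P[:,0]<x0+.01)&(abs(P[:,1]+.335)<.07);print(round(x0,2),P[k][:,2].max().round(3) if k.any() else None)
r=np.hypot(P[:,0]-.3933,P[:,1]+.3367)
q=P[(r<.034)&(P[:,2]>.031)];print((q.min(0)+q.max(0))/2,q.min(0),q.max(0))
s=sensors.get_state();print(s['tcp_pos']);delta(.3933,-.3367,.012,0)
E
```

```text
[[ 1.000e+00 -2.000e-04 -1.500e-03  3.921e-01]
 [-2.000e-04 -1.000e+00  1.700e-03 -3.367e-01]
 [-1.500e-03 -1.700e-03 -1.000e+00  1.299e-01]]
0.42 0.035
0.43 0.002
0.44 0.002
0.45 0.11
0.46 0.116
0.47 0.115
0.48 0.115
0.49 0.116
0.5 0.116
0.51 0.113
0.52 0.099
0.53 0.052
0.54 0.001
[ 0.39280974 -0.3364472   0.0332599 ] [ 0.36409747 -0.36456733  0.03100754] [ 0.42152201 -0.30832707  0.03551226]
[ 0.39297578 -0.33753498  0.13132831]
shift [  0.3  -0.9 119.3] turn [ 0.0005 -0.0005  0.0001]
```

Call:
{"name": "step_arm", "arguments": {"steps": [[0,0,40,0,0,0,0],[0,0,70,0,0,0,0],[0,0,85,0,0,0,0],[0,0,95,0,0,0,0],[0,0,100,0,0,0,0],[0,0,100,0,0,0,0]]}}

```text
time: 10.75
tcp_pos: [0.3933, -0.3378, 0.0315]
tool_rot: [3.141, 0.0, 0.001]
ft_force: [0.1, 0.1, -0.5]
width: 0.0852
```

```bash
python3 - <<'E'
from h import *
T,p,d=snap('w12');print(T.round(4)[:3]);print(sensors.get_state()['ft_force'])
delta(.3933,-.3367,.011,0)
E
```

```text
[[ 1.000e+00  1.000e-04  9.000e-04  3.933e-01]
 [ 1.000e-04 -1.000e+00 -1.000e-03 -3.378e-01]
 [ 9.000e-04  1.000e-03 -1.000e+00  3.150e-02]]
[ 0.43322816 -0.11505723  0.49458829]
shift [-0.2 -1.5 20.9] turn [ 0.0016 -0.0014  0.0001]
```

View pics/w12.png

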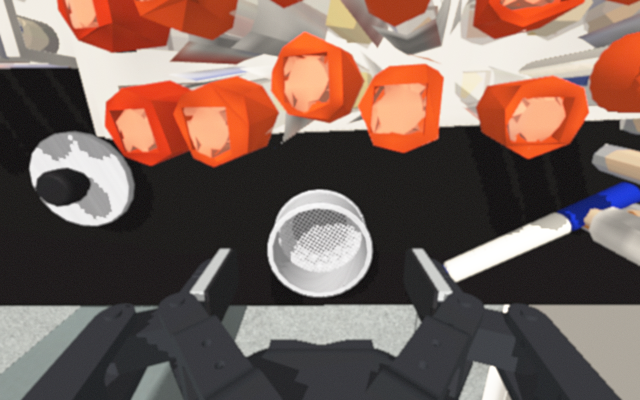

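Call:
{"name": "step_arm", "arguments": {"steps": [[0,-1,10,0,0,0,0],[0,-1,20,0,0,0,0],[0,-1,20,0,0,0,0],[0,-1,20,0,0,0,0.4],[0,-1,20,0,0,0,0.7],[0,-1,20,0,0,0,1],[0,-1,20,0,0,0,1],[0,-1,20,0,0,0,1],[0,-1,20,0,0,0,1],[0,-1,20,0,0,0,1]]}}

```text
time: 11.8
tcp_pos: [0.3932, -0.337, 0.0116]
tool_rot: [3.14, -0.0, 0.002]
ft_force: [-0.1, -0.0, 5.7]
width: 0.0544
```

Call:
{"name": "step_arm", "arguments": {"steps": [[0,0,-5,0,0,0,1],[0,0,-20,0,0,0,1],[0,0,-60,0,0,0,1],[0,0,-110,0,0,0,1],[0,0,-160,0,0,0,1],[0,0,-190,0,0,0,1],[0,0,-190,0,0,0,1]]}}

```text
time: 12.5
tcp_pos: [0.3954, -0.3393, 0.208]
tool_rot: [3.132, -0.0, 0.014]
ft_force: [0.3, -0.2, -1.1]
width: 0.0547
```

```bash
python3 - <<'E'
from h import *
T,p,d=snap('w13');print(T.round(4)[:3]);print(sensors.get_state()['tcp_pos'])
P=held('w13')
h,e=np.histogram(P[:,2],np.arange(-.05,.04,.002));print([(round(float(b),3),int(c)) for c,b in zip(h,e) if c])
delta(.45,-.1,.2,0);delta(.5357,.168,.2,0)
E
```

```text
[[ 1.000e+00 -1.000e-04  8.700e-03  3.954e-01]
 [-0.000e+00 -1.000e+00 -9.700e-03 -3.393e-01]
 [ 8.700e-03  9.700e-03 -9.999e-01  2.080e-01]]
[ 0.39390052 -0.33773737  0.20445993]
[(-0.042, 174), (-0.04, 120), (-0.038, 118), (-0.036, 122), (-0.034, 114), (-0.032, 108), (-0.03, 131), (-0.028, 109), (-0.026, 112), (-0.024, 603), (-0.022, 1495), (-0.02, 424), (-0.018, 461), (-0.016, 478), (-0.014, 469), (-0.012, 468), (-0.01, 412), (-0.008, 397), (-0.006, 361), (-0.004, 350), (-0.002, 1128), (0.0, 2753), (0.002, 346), (0.004, 128), (0.006, 129), (0.008, 115), (0.01, 85), (0.012, 12)]
shift [  56.1 -237.8    3.5] turn [ 0.0052 -0.0047 -0.0001]
shift [ 141.7 -505.8    2.5] turn [ 0.0052 -0.0047 -0.0001]
```

View pics/w13.png

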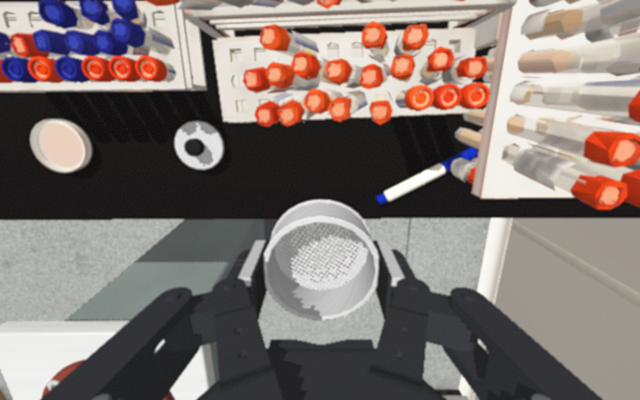

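Call:
{"name": "step_arm", "arguments": {"steps": [[56,-238,3,0,0,0,1],[56,-238,3,0,0,0,1],[56,-238,3,0,0,0,1],[56,-238,3,0,0,0,1],[56,-238,3,0,0,0,1],[141,-506,3,0,0,0,1],[141,-506,3,0,0,0,1],[141,-506,3,0,0,0,1],[141,-506,3,0,0,0,1],[141,-506,3,0,0,0,1],[141,-506,3,0,0,0,1],[141,-506,63,0,0,0,1],[141,-506,83,0,0,0,1],[141,-506,83,0,0,0,1],[141,-506,83,0,0,0,1]]}}

```text
time: 14.05
tcp_pos: [0.5317, 0.1692, 0.1157]
tool_rot: [3.141, -0.0, -0.008]
ft_force: [0.4, 0.1, -0.7]
width: 0.0547
```

```bash
python3 - <<'E'
from h import *
T,p,d=snap('w14');print(T.round(4)[:3])
cv2.imwrite('pics/w14c.png',cv2.resize(p[140:330,230:410],None,fx=3.1,fy=3.1,interpolation=3))
P=held('w14');q=P[(P[:,2]>-.025)&(P[:,2]<-.0205)&(abs(P[:,1])<.025)];print(q.min(0),q.max(0),(q.min(0)+q.max(0))/2)
print(sensors.get_state()['tcp_pos']);delta(.5357,.1683,.075,0)
E
```

```text
[[ 1.000e+00 -3.000e-04 -5.000e-03  5.317e-01]
 [-3.000e-04 -1.000e+00 -9.000e-04  1.692e-01]
 [-5.000e-03  9.000e-04 -1.000e+00  1.157e-01]]
[-0.02827219 -0.02498167 -0.02370325] [ 0.02892608  0.02499882 -0.02050237] [ 3.26942473e-04  8.57396141e-06 -2.21028090e-02]
[0.53366446 0.16940852 0.11786268]
shift [ 2.1  1.1 42.9] turn [ 0.0001  0.0004 -0.0005]
```

View pics/w14c.png

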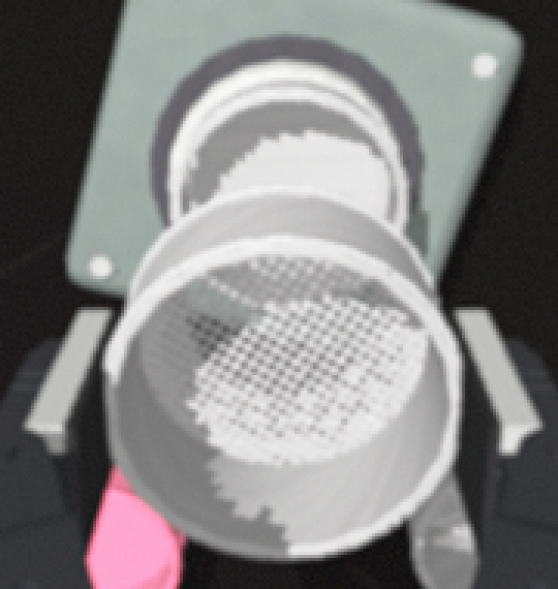

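Call:
{"name": "step_arm", "arguments": {"steps": [[2,1.2,20,0,0,0,1],[2,1.2,40,0,0,0,1],[2,1.2,46,0,0,0,1],[2,1.2,49,0,0,0,1],[2,1.2,52,0,0,0,1],[2,1.2,52,0,0,0,1]]}}

```text
time: 14.7
tcp_pos: [0.5365, 0.1685, 0.0668]
tool_rot: [-3.141, 0.001, -0.003]
ft_force: [0.3, 0.0, -1.0]
width: 0.0545
```

```bash
python3 - <<'E'
from h import *
s=sensors.get_state();print(s['tcp_pos'],s['ft_force'])
E
```

```text
[0.53652486 0.16849752 0.06683162] [ 0.34042644  0.00864832 -1.04427942]
```

Call:
{"name": "step_arm", "arguments": {"steps": [[-0.5,0,2,0,0,0,1],[-0.5,0,4,0,0,0,1],[-0.5,0,5,0,0,0,1],[-0.5,0,6,0,0,0,1],[-0.5,0,6.5,0,0,0,1],[-0.5,0,6.5,0,0,0,1]]}}

```text
time: 15.3
tcp_pos: [0.5355, 0.1685, 0.0614]
tool_rot: [3.141, 0.0, -0.001]
ft_force: [-5.3, -0.7, 9.4]
width: 0.0543
```

Call:
{"name": "step_arm", "arguments": {"steps": [[0,0,-1,0,0,0,0],[0,0,-1,0,0,0,0],[0,0,-1,0,0,0,0],[0,0,-1,0,0,0,0],[0,0,-10,0,0,0,0],[0,0,-40,0,0,0,0],[0,0,-80,0,0,0,0],[0,0,-110,0,0,0,0],[0,0,-110,0,0,0,0]]}}

```text
time: 16.2
tcp_pos: [0.5396, 0.1693, 0.1761]
tool_rot: [-3.139, 0.0, -0.019]
ft_force: [0.7, -0.1, -0.2]
width: 0.0856
```

```bash
cat >> h.py <<'E'
def tower(name,ztop,c=(.5357,.168)):
    T,p,d=snap(name);print(T.round(4)[:3])
    m=cams.camera_model("wrist")
    P=np.array([depthpt(m,u,v,d[v,u],T) for v in range(130,300) for u in range(245,400) if d[v,u]>0])
    r=np.hypot(P[:,0]-c[0],P[:,1]-c[1])
    q=P[(r<.034)&(P[:,2]>ztop-.004)];print("rim",(q.min(0)+q.max(0))/2,q.min(0),q.max(0),np.median(q[:,2]))
    A=np.c_[q[:,:2]-c,np.ones(len(q))];print("plane",np.linalg.lstsq(A,q[:,2],rcond=None)[0])
    cv2.imwrite(f'pics/{name}c.png',cv2.resize(p[100:290,220:420],None,fx=3.1,fy=3.1,interpolation=3))
E
python3 - <<'E'
from h import *
tower('w15',.084)
print(sensors.get_state()['tcp_pos']);delta(.4268,.1032,.18,0)
E
```

```text
[[ 9.999e-01 -1.000e-04  1.200e-02  5.396e-01]
 [-1.000e-04 -1.000e+00  2.200e-03  1.693e-01]
 [ 1.200e-02 -2.200e-03 -9.999e-01  1.761e-01]]
rim [0.53588594 0.1692898  0.08276968] [0.50751213 0.14083342 0.08004493] [0.56425975 0.19774618 0.08549443] 0.0830074872033561
plane [ 0.00890507 -0.00094214  0.08293648]
[0.53774442 0.16888791 0.17321146]
shift [-110.9   65.7   -7.7] turn [-0.0013 -0.0073 -0.0002]
```

View pics/w15c.png

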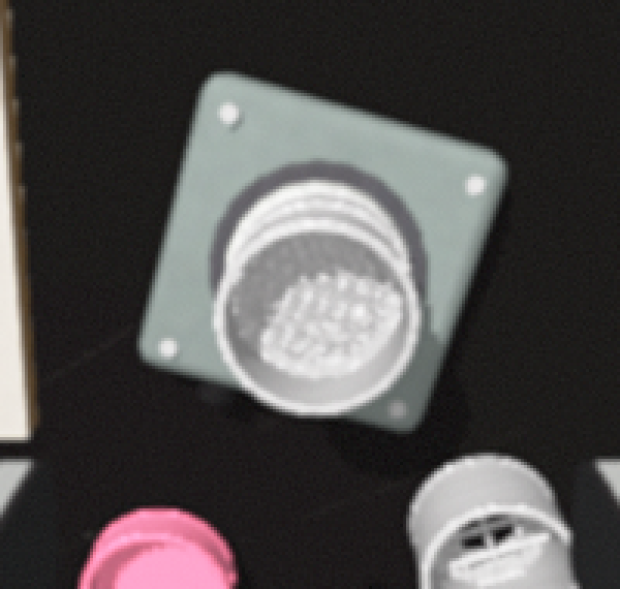

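Call:
{"name": "step_arm", "arguments": {"steps": [[-109,65.5,0,0,0,0,0],[-109,65.5,0,0,0,0,0],[-109,65.5,0,0,0,0,0],[-109,65.5,30,0,0,0,0],[-109,65.5,70,0,0,0,0],[-109,65.5,90,0,0,0,0],[-109,65.5,90,0,0,0,0],[-109,65.5,90,0,0,0,0]]}}

```text
time: 17.05
tcp_pos: [0.4253, 0.1029, 0.0786]
tool_rot: [3.141, -0.0, -0.004]
ft_force: [-0.3, -0.1, -0.1]
width: 0.0853
```

```bash
python3 - <<'E'
from h import *
T,p,d=snap('w16');print(T.round(4)[:3])
print(sensors.get_state()['tcp_pos']);delta(.4268,.1032,.022,0)
E
```

```text
[[ 1.000e+00 -2.000e-04 -2.400e-03  4.253e-01]
 [-2.000e-04 -1.000e+00 -2.000e-04  1.029e-01]
 [-2.400e-03  2.000e-04 -1.000e+00  7.860e-02]]
[0.42660803 0.10298249 0.07975622]
shift [ 0.2 -0.2 57.8] turn [-0.     -0.0004 -0.0002]
```

View pics/w16.png

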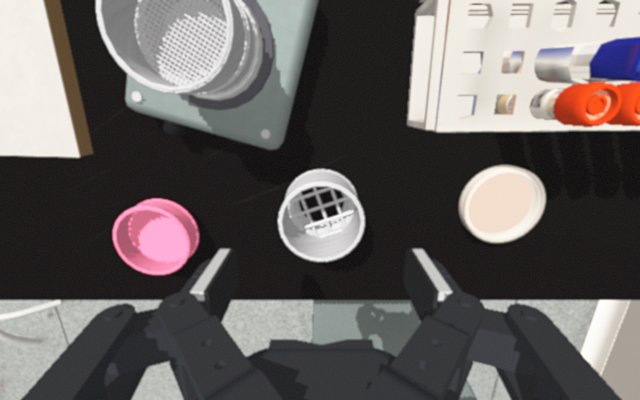

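Call:
{"name": "step_arm", "arguments": {"steps": [[0,0,30,0,0,0,0],[0,0,50,0,0,0,0],[0,0,57.5,0,0,0,0],[0,0,57.5,0,0,0,0],[0,0,57.5,0,0,0,0.4],[0,0,57.5,0,0,0,0.7],[0,0,57.5,0,0,0,1],[0,0,57.5,0,0,0,1],[0,0,57.5,0,0,0,1],[0,0,57.5,0,0,0,1],[0,0,57.5,0,0,0,1]]}}

```text
time: 18.2
tcp_pos: [0.4283, 0.1031, 0.0237]
tool_rot: [-3.141, 0.0, -0.006]
ft_force: [-1.2, 0.3, 6.9]
width: 0.0535
```

Call:
{"name": "step_arm", "arguments": {"steps": [[0,0,-5,0,0,0,1],[0,0,-20,0,0,0,1],[0,0,-60,0,0,0,1],[0,0,-110,0,0,0,1],[0,0,-130,0,0,0,1],[0,0,-130,0,0,0,1],[0,0,-130,0,0,0,1]]}}

```text
time: 18.9
tcp_pos: [0.4255, 0.1029, 0.1512]
tool_rot: [3.142, -0.0, -0.001]
ft_force: [-1.0, -0.1, -2.0]
width: 0.0534
```

```bash
python3 - <<'E'
from h import *
T,p,d=snap('w17');print(T.round(4)[:3]);print(sensors.get_state()['tcp_pos'])
P=held('w17')
h,e=np.histogram(P[:,2],np.arange(-.05,.04,.002));print([(round(float(b),3),int(c)) for c,b in zip(h,e) if c])
q=P[(P[:,2]>-.026)&(P[:,2]<-.021)&(abs(P[:,1])<.025)];print((q.min(0)+q.max(0))/2)
delta(.5357,.1685,.15,0)
E
```

```text
[[ 1.000e+00 -2.000e-04 -6.000e-04  4.255e-01]
 [-2.000e-04 -1.000e+00 -0.000e+00  1.029e-01]
 [-6.000e-04  0.000e+00 -1.000e+00  1.512e-01]]
[0.42443958 0.10281808 0.14998414]
[(-0.044, 8), (-0.042, 238), (-0.04, 146), (-0.038, 122), (-0.036, 115), (-0.034, 123), (-0.032, 123), (-0.03, 122), (-0.028, 122), (-0.026, 122), (-0.024, 521), (-0.022, 1478), (-0.02, 407), (-0.018, 463), (-0.016, 487), (-0.014, 449), (-0.012, 458), (-0.01, 442), (-0.008, 409), (-0.006, 361), (-0.004, 359), (-0.002, 321), (0.0, 330), (0.002, 302), (0.004, 311), (0.006, 295), (0.008, 458), (0.01, 1265), (0.012, 793), (0.014, 348), (0.016, 195), (0.018, 189), (0.02, 127), (0.022, 86), (0.024, 10)]
[ 2.84126042e-04  7.45285335e-06 -2.22300131e-02]
shift [111.2 -65.7  -0.4] turn [ 0.0002  0.0035 -0.0002]
```

View pics/w17.png

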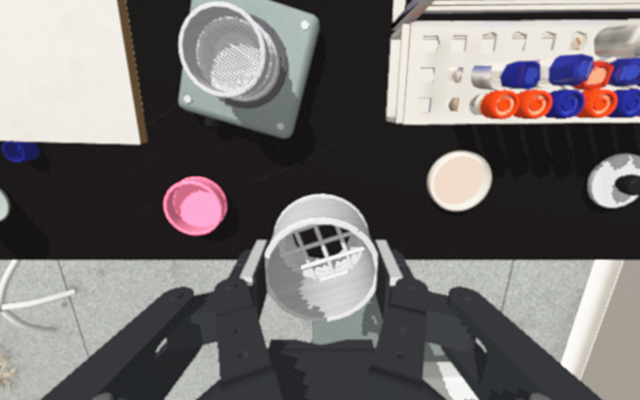

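Call:
{"name": "step_arm", "arguments": {"steps": [[110,-65.7,0,0,0,0,1],[110,-65.7,0,0,0,0,1],[110,-65.7,0,0,0,0,1],[110,-65.7,0,0,0,0,1],[110,-65.7,0,0,0,0,1],[110,-65.7,0,0,0,0,1]]}}

```text
time: 19.55
tcp_pos: [0.5337, 0.1679, 0.1494]
tool_rot: [3.14, -0.001, -0.008]
ft_force: [-0.6, -0.3, -2.7]
width: 0.0533
```

```bash
python3 - <<'E'
from h import *
T,p,d=snap('w18');print(T.round(4)[:3])
m=cams.camera_model("wrist")
P=np.array([depthpt(m,u,v,d[v,u],T) for v in range(130,300) for u in range(245,400) if d[v,u]>0])
q=P[(np.hypot(P[:,0]-.5357,P[:,1]-.1685)<.034)&(abs(P[:,2]-.083)<.0025)];print(q.min(0),q.max(0),(q[:,1].min()+q[:,1].max())/2,q[:,0].max()-.028)
s=sensors.get_state();print(s['tcp_pos'],s['time']);delta(.5357,.1685,.1,0)
cv2.imwrite('pics/w18c.png',cv2.resize(p[140:330,230:410],None,fx=3.1,fy=3.1,interpolation=3))
E
```

```text
[[ 1.000e+00 -4.000e-04 -5.200e-03  5.337e-01]
 [-4.000e-04 -1.000e+00 -1.100e-03  1.679e-01]
 [-5.200e-03  1.100e-03 -1.000e+00  1.494e-01]]
[0.50755273 0.14077754 0.08053666] [0.56455323 0.19746628 0.08539101] 0.16912190865116147 0.5365532305193895
[0.53404646 0.16788783 0.15001239] 19.6
shift [ 1.8 -0.7 50. ] turn [ 0.0008  0.0039 -0.0005]
```

View pics/w18c.png

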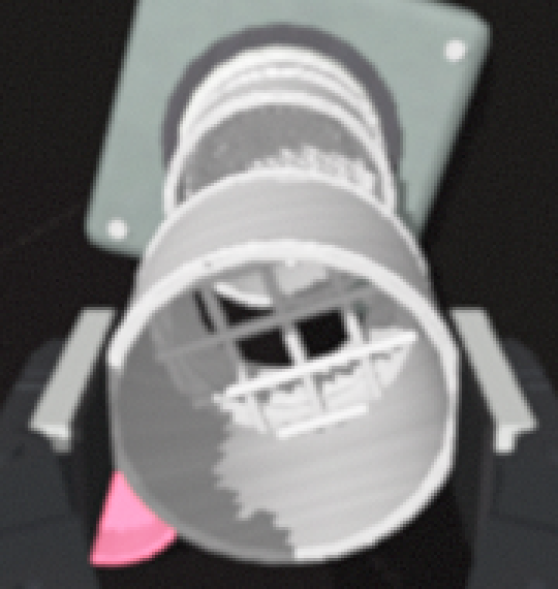

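Call:
{"name": "step_arm", "arguments": {"steps": [[1.8,-0.8,20,0,0,0,1],[1.8,-0.8,34,0,0,0,1],[1.8,-0.8,40,0,0,0,1],[1.8,-0.8,43,0,0,0,1],[1.8,-0.8,45,0,0,0,1],[1.8,-0.8,45,0,0,0,1]]}}

```text
time: 20.2
tcp_pos: [0.5382, 0.1694, 0.1071]
tool_rot: [-3.141, 0.0, -0.001]
ft_force: [0.6, 0.4, -1.3]
width: 0.0535
```

Call:
{"name": "step_arm", "arguments": {"steps": [[0,0,2,0,0,0,1],[0,0,4,0,0,0,1],[0,0,5,0,0,0,1],[0,0,5.5,0,0,0,1],[0,0,5.5,0,0,0,1]]}}

```text
time: 20.7
tcp_pos: [0.5379, 0.1694, 0.1012]
tool_rot: [3.142, -0.0, -0.0]
ft_force: [-0.2, -0.6, -1.6]
width: 0.0535
```

Call:
{"name": "step_arm", "arguments": {"steps": [[-1.5,0.5,1,0,0,0,1],[-1.5,0.5,2,0,0,0,1],[-1.5,0.5,2.5,0,0,0,1],[-1.5,0.5,2.5,0,0,0,1]]}}

```text
time: 21.1
tcp_pos: [0.5366, 0.1689, 0.0995]
tool_rot: [3.141, -0.0, -0.0]
ft_force: [-2.2, -1.2, 4.9]
width: 0.0532
```

Call:
{"name": "step_arm", "arguments": {"steps": [[0,0,-0.5,0,0,0,0],[0,0,-0.5,0,0,0,0],[0,0,-0.5,0,0,0,0],[0,0,-0.5,0,0,0,0],[0,0,-10,0,0,0,0],[0,0,-40,0,0,0,0],[0,0,-80,0,0,0,0],[0,0,-110,0,0,0,0],[0,0,-110,0,0,0,0],[0,0,-110,0,0,0,0]]}}

```text
time: 22.1
tcp_pos: [0.5373, 0.1691, 0.2105]
tool_rot: [-3.141, 0.0, -0.005]
ft_force: [-0.3, 0.2, -0.6]
width: 0.0854
```

```bash
python3 - <<'E'
from h import *
tower('w19',.122)
print(sensors.get_state()['tcp_pos']);delta(.428,-.1985,.21,0)
m=cams.camera_model("wrist");q=np.load("pics/w2.npz");d=q["d"];T=q["T"]
P=np.array([depthpt(m,u,v,d[v,u],T) for v in range(140,230) for u in range(285,380) if d[v,u]>0])
for lo,hi in((.029,.036),(.011,.017)):
    k=P[(P[:,2]>lo)&(P[:,2]<hi)];print(k.min(0),k.max(0),(k.min(0)+k.max(0))/2)
a=cv2.imread("pics/w2.png");cv2.imwrite('pics/w2c.png',cv2.resize(a[140:225,290:380],None,fx=6,fy=6,interpolation=3))
E
```

```text
[[ 1.000e+00 -1.000e-04  3.000e-03  5.373e-01]
 [-1.000e-04 -1.000e+00  6.000e-04  1.691e-01]
 [ 3.000e-03 -6.000e-04 -1.000e+00  2.105e-01]]
rim [0.53577936 0.16929831 0.12062387] [0.50703407 0.14104617 0.11801951] [0.56452465 0.19755045 0.12322822] 0.12098336064593099
plane [ 0.00712198 -0.00289881  0.12088297]
[0.5361596  0.16885532 0.20869971]
shift [-108.1  367.4   -1.2] turn [ 0.0001  0.0003 -0.0002]
[ 0.4188063  -0.20742061  0.02906519] [ 0.4380275  -0.18891621  0.03304738] [ 0.4284169  -0.19816841  0.03105629]
[ 0.40102159 -0.24117421  0.01100238] [ 0.46152493 -0.17021321  0.01671939] [ 0.43127326 -0.20569371  0.01386088]
```

View pics/w19c.png

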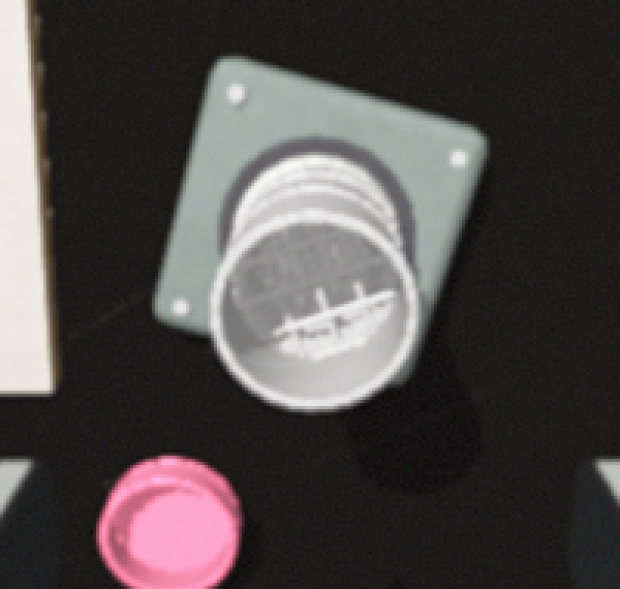

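View pics/w2c.png

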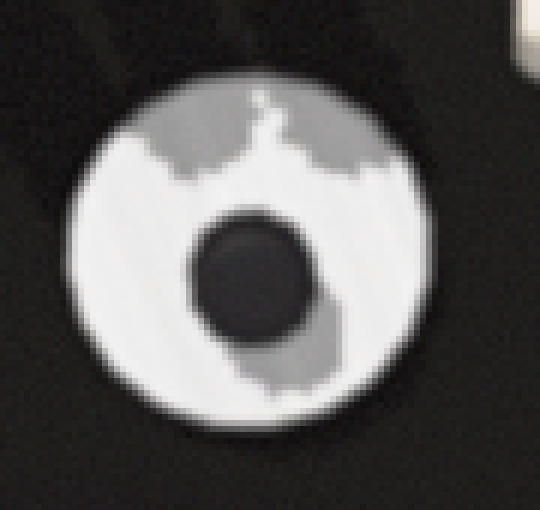

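```bash
python3 - <<'E'
from h import *
m=cams.camera_model("wrist");q=np.load("pics/w2.npz");d=q["d"];T=q["T"]
vs,us=np.nonzero(d[:250]>0)
P=np.array([depthpt(m,u,v,d[v,u],T) for v,u in zip(vs,us)])
for x0 in np.arange(.44,.56,.01):
    k=(P[:,0]>x0)&(P[:,0]<x0+.01)
    print(round(x0,2),[ (y,P[k&(abs(P[:,1]-y)<.015)][:,2].max().round(3)) for y in (-.26,-.23,-.2,-.17,-.14) if (k&(abs(P[:,1]-y)<.015)).any()])
E
```

```text
0.44 [(-0.26, np.float64(0.002)), (-0.23, np.float64(0.015)), (-0.2, np.float64(0.015)), (-0.17, np.float64(0.015)), (-0.14, np.float64(0.001))]
0.45 [(-0.26, np.float64(0.053)), (-0.23, np.float64(0.048)), (-0.2, np.float64(0.015)), (-0.17, np.float64(0.013)), (-0.14, np.float64(0.001))]
0.46 [(-0.26, np.float64(0.053)), (-0.23, np.float64(0.049)), (-0.2, np.float64(0.001)), (-0.17, np.float64(0.001)), (-0.14, np.float64(0.001))]
0.47 [(-0.26, np.float64(0.052)), (-0.23, np.float64(0.049)), (-0.2, np.float64(0.001)), (-0.17, np.float64(0.001)), (-0.14, np.float64(0.002))]
0.48 [(-0.26, np.float64(0.052)), (-0.23, np.float64(0.05)), (-0.2, np.float64(0.044)), (-0.17, np.float64(0.045)), (-0.14, np.float64(0.045))]
0.49 [(-0.26, np.float64(0.097)), (-0.23, np.float64(0.051)), (-0.2, np.float64(0.081)), (-0.17, np.float64(0.082)), (-0.14, np.float64(0.081))]
0.5 [(-0.26, np.float64(0.052)), (-0.23, np.float64(0.052)), (-0.2, np.float64(0.081)), (-0.17, np.float64(0.081)), (-0.14, np.float64(0.081))]
0.51 [(-0.26, np.float64(0.052)), (-0.23, np.float64(0.052)), (-0.2, np.float64(0.081)), (-0.17, np.float64(0.083)), (-0.14, np.float64(0.083))]
0.52 [(-0.26, np.float64(0.053)), (-0.23, np.float64(0.051)), (-0.2, np.float64(0.094)), (-0.17, np.float64(0.095)), (-0.14, np.float64(0.085))]
0.53 [(-0.26, np.float64(0.148)), (-0.23, np.float64(0.152)), (-0.2, np.float64(0.094)), (-0.17, np.float64(0.093)), (-0.14, np.float64(0.092))]
0.54 [(-0.26, np.float64(0.129)), (-0.23, np.float64(0.107)), (-0.2, np.float64(0.081)), (-0.17, np.float64(0.086)), (-0.14, np.float64(0.095))]
0.55 [(-0.26, np.float64(0.057)), (-0.23, np.float64(0.057)), (-0.2, np.float64(0.081)), (-0.17, np.float64(0.085)), (-0.14, np.float64(0.094))]
0.56 [(-0.26, np.float64(0.057)), (-0.23, np.float64(0.056)), (-0.2, np.float64(0.045)), (-0.17, np.float64(0.044)), (-0.14, np.float64(0.045))]
```

Call:
{"name": "step_arm", "arguments": {"steps": [[-108,367,0,0,0,0,0],[-108,367,0,0,0,0,0],[-108,367,0,0,0,0,0],[-108,367,0,0,0,0,0],[-108,367,0,0,0,0,0],[-108,367,0,0,0,0,0],[-108,367,0,0,0,0,0],[-108,367,0,0,0,0,0],[-108,367,80,0,0,0,0],[-108,367,100,0,0,0,0],[-108,367,100,0,0,0,0],[-108,367,100,0,0,0,0]]}}

```text
time: 23.35
tcp_pos: [0.4266, -0.1969, 0.1071]
tool_rot: [-3.138, 0.0, 0.008]
ft_force: [0.1, -0.5, 0.2]
width: 0.0858
```

```bash
python3 - <<'E'
from h import *
T,p,d=snap('w20');print(T.round(4)[:3])
m=cams.camera_model("wrist")
vs,us=np.nonzero(d[:260,250:400]>0);us=us+250
P=np.array([depthpt(m,u,v,d[v,u],T) for v,u in zip(vs,us)])
k=P[(P[:,2]>.029)&(P[:,2]<.036)&(np.hypot(P[:,0]-.428,P[:,1]+.198)<.03)];print(k.min(0),k.max(0),(k.min(0)+k.max(0))/2)
print(sensors.get_state()['tcp_pos'])
E
```

```text
[[ 1.000e+00 -2.000e-04 -4.800e-03  4.266e-01]
 [-2.000e-04 -1.000e+00  3.200e-03 -1.969e-01]
 [-4.800e-03 -3.200e-03 -1.000e+00  1.071e-01]]
[ 0.41886434 -0.20777375  0.02900918] [ 0.43783919 -0.18838427  0.03361605] [ 0.42835177 -0.19807901  0.03131261]
[ 0.42871332 -0.19801504  0.10939693]
```

View pics/w20.png

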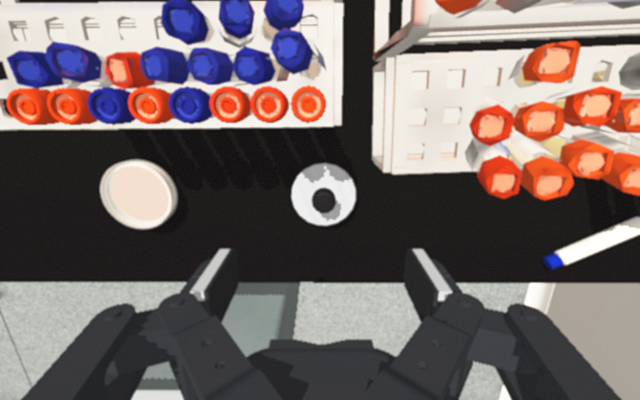

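Call:
{"name": "step_arm", "arguments": {"steps": [[0,0,40,0,0,0,0.3],[0,0,70,0,0,0,0.4],[0,0,86,0,0,0,0.4],[0,0,91,0,0,0,0.4],[0,0,91,0,0,0,0.4],[0,0,91,0,0,0,0.4]]}}

```text
time: 24.0
tcp_pos: [0.4306, -0.1992, 0.0201]
tool_rot: [3.139, 0.0, 0.006]
ft_force: [-0.1, 0.4, 0.0]
width: 0.0512
```

```bash
python3 - <<'E'
from h import *
T,p,d=snap('w21');print(T.round(4)[:3]);s=sensors.get_state();print(s['tcp_pos'],s['ft_force'])
E
```

```text
[[ 1.000e+00  2.000e-04  3.900e-03  4.306e-01]
 [ 3.000e-04 -1.000e+00 -2.600e-03 -1.992e-01]
 [ 3.900e-03  2.600e-03 -1.000e+00  2.010e-02]]
[ 0.43042642 -0.1991747   0.02000727] [0.54178817 0.02275125 1.1007203 ]
```

View pics/w21.png

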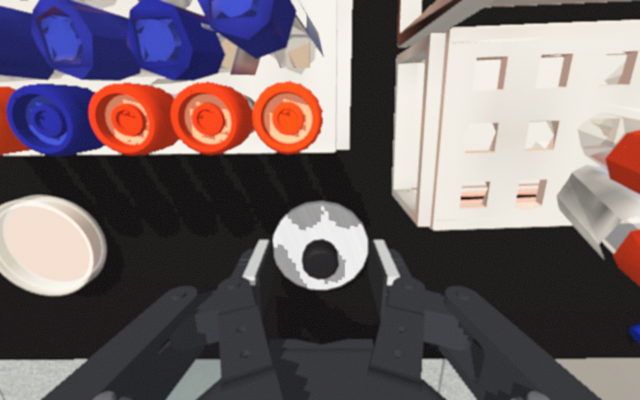

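Call:
{"name": "step_arm", "arguments": {"steps": [[-1.5,-0.7,1,0,0,0,0.4],[-1.5,-0.7,1,0,0,0,0.6],[-1.5,-0.7,1,0,0,0,0.8],[-1.5,-0.7,1,0,0,0,1],[-1.5,-0.7,1,0,0,0,1],[-1.5,-0.7,1,0,0,0,1],[-1.5,-0.7,1,0,0,0,1],[-1.5,-0.7,1,0,0,0,1]]}}

```text
time: 24.85
tcp_pos: [0.4271, -0.1975, 0.0174]
tool_rot: [3.142, -0.0, -0.0]
ft_force: [-1.7, 0.5, 5.8]
width: 0.017
```

Call:
{"name": "step_arm", "arguments": {"steps": [[0,0,-5,0,0,0,1],[0,0,-20,0,0,0,1],[0,0,-60,0,0,0,1],[0,0,-110,0,0,0,1],[0,0,-160,0,0,0,1],[0,0,-180,0,0,0,1],[0,0,-180,0,0,0,1],[0,0,-180,0,0,0,1]]}}

```text
time: 25.65
tcp_pos: [0.4263, -0.197, 0.1959]
tool_rot: [-3.141, 0.0, 0.001]
ft_force: [0.0, 0.1, -2.9]
width: 0.017
```

```bash
python3 - <<'E'
from h import *
T,p,d=snap('w22');print(T.round(4)[:3]);s=sensors.get_state();print(s['tcp_pos'],s['ft_force'])
m=cams.camera_model("wrist")
vs,us=np.nonzero(d[200:320,255:390]>0);us=us+255;vs=vs+200
P=np.array([depthpt(m,u,v,d[v,u],np.eye(4)) for v,u in zip(vs,us)])
q=P[(P[:,2]>-.004)&(P[:,2]<.012)]
h,e=np.histogram(P[:,2],np.arange(-.03,.03,.002));print([(round(float(b),3),int(c)) for c,b in zip(h,e) if c])
A=np.c_[q[:,:2],np.ones(len(q))];print(np.linalg.lstsq(A,q[:,2],rcond=None)[0],q.min(0),q.max(0))
cv2.imwrite('pics/w22c.png',cv2.resize(p[180:330,230:410],None,fx=4.4,fy=4,interpolation=3))
delta(.5358,.169,.2,0)
E
```

```text
[[ 1.000e+00 -3.000e-04 -8.000e-04  4.263e-01]
 [-3.000e-04 -1.000e+00  6.000e-04 -1.970e-01]
 [-8.000e-04 -6.000e-04 -1.000e+00  1.959e-01]]
[ 0.42550002 -0.19645254  0.19455555] [-0.03592331 -0.38408921 -1.99837087]
[(-0.03, 159), (-0.028, 158), (-0.026, 141), (-0.024, 155), (-0.022, 129), (-0.02, 140), (-0.018, 101), (-0.016, 520), (-0.014, 639), (-0.012, 177), (-0.01, 143), (-0.008, 136), (-0.006, 111), (-0.004, 53), (-0.002, 15), (0.0, 2), (0.002, 1799), (0.004, 1812), (0.006, 58), (0.008, 12)]
[0.0064281  0.00223511 0.00388858] [-0.0270265  -0.02811772 -0.00395036] [0.02815416 0.02660815 0.00873751]
shift [ 110.2 -365.5   -5. ] turn [-0.0022  0.0033 -0.0002]
```

View pics/w22c.png

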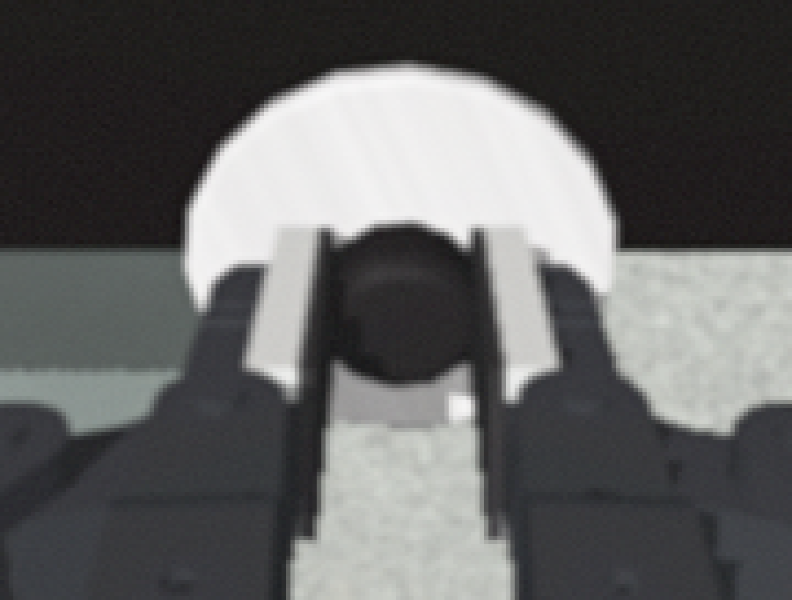

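Call:
{"name": "step_arm", "arguments": {"steps": [[40,-200,-15,0,0,0,1],[40,-200,-15,0,0,0,1],[40,-200,-15,0,0,0,1],[40,-200,-15,0,0,0,1],[109,-366,-10,0,0,0,1],[109,-366,-10,0,0,0,1],[109,-366,-10,0,0,0,1],[109,-366,-10,0,0,0,1],[109,-366,-5,0,0,0,1],[109,-366,-5,0,0,0,1],[109,-366,-5,0,0,0,1]]}}

```text
time: 26.8
tcp_pos: [0.5342, 0.1675, 0.1992]
tool_rot: [3.14, -0.001, -0.008]
ft_force: [0.1, 0.0, -0.9]
width: 0.0169
```

```bash
python3 - <<'E'
from h import *
T,p,d=snap('w23');print(T.round(4)[:3])
m=cams.camera_model("wrist")
P=np.array([depthpt(m,u,v,d[v,u],T) for v in range(130,300) for u in range(245,400) if d[v,u]>0])
q=P[(np.hypot(P[:,0]-.5357,P[:,1]-.1685)<.034)&(abs(P[:,2]-.121)<.0025)];print(q.min(0),q.max(0),(q[:,1].min()+q[:,1].max())/2,q[:,0].max()-.028)
s=sensors.get_state();print(s['tcp_pos'],s['time']);delta(.5353,.1688,.14,0)
cv2.imwrite('pics/w23c.png',cv2.resize(p[140:330,230:410],None,fx=3.1,fy=3.1,interpolation=3))
E
```

```text
[[ 1.000e+00 -8.000e-04 -5.100e-03  5.342e-01]
 [-8.000e-04 -1.000e+00 -1.400e-03  1.675e-01]
 [-5.100e-03  1.400e-03 -1.000e+00  1.992e-01]]
[0.528569   0.14140268 0.11875451] [0.56459724 0.19779045 0.12294974] 0.16959656435754067 0.5365972364811026
[0.5346869  0.16731941 0.20003163] 26.85
shift [ 0.8 -1.5 60. ] turn [ 0.001   0.0035 -0.0015]
```

View pics/w23c.png

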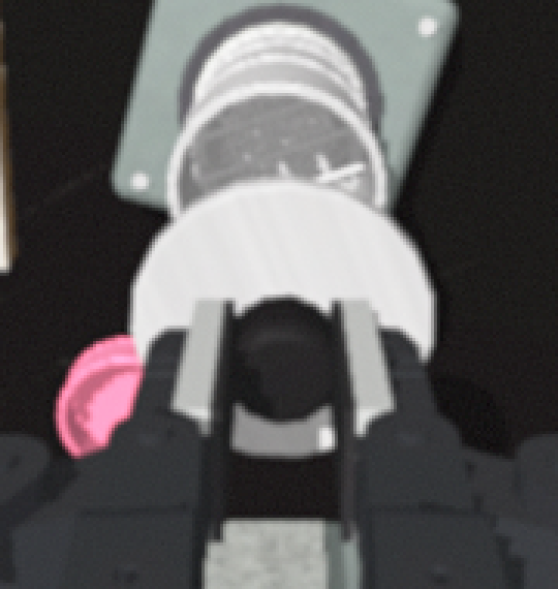

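Call:
{"name": "step_arm", "arguments": {"steps": [[0.8,-1.4,30,0,0,0,1],[0.8,-1.4,50,0,0,0,1],[0.8,-1.4,57,0,0,0,1],[0.8,-1.4,60,0,0,0,1],[0.8,-1.4,62,0,0,0,1],[0.8,-1.4,62,0,0,0,1]]}}

```text
time: 27.45
tcp_pos: [0.5376, 0.1698, 0.1408]
tool_rot: [-3.141, 0.001, -0.003]
ft_force: [-0.2, 0.4, -1.4]
width: 0.0168
```

Call:
{"name": "step_arm", "arguments": {"steps": [[-0.5,0,2,0,0,0,1],[-0.5,0,4,0,0,0,1],[-0.5,0,5,0,0,0,1],[-0.5,0,5,0,0,0,1]]}}

```text
time: 27.85
tcp_pos: [0.5362, 0.1701, 0.1347]
tool_rot: [3.142, -0.0, -0.0]
ft_force: [0.5, 0.5, -1.9]
width: 0.0169
```

Call:
{"name": "step_arm", "arguments": {"steps": [[-0.5,0.6,1,0,0,0,1],[-0.5,0.6,2,0,0,0,1],[-0.5,0.6,3,0,0,0,1],[-0.5,0.6,3.5,0,0,0,1],[-0.5,0.6,3.5,0,0,0,1]]}}

```text
time: 28.35
tcp_pos: [0.5358, 0.1694, 0.1313]
tool_rot: [3.142, -0.0, -0.0]
ft_force: [0.3, -0.4, 0.2]
width: 0.0173
```

Call:
{"name": "step_arm", "arguments": {"steps": [[0,0,0.5,0,0,0,1],[0,0,1,0,0,0,1],[0,0,1,0,0,0,1]]}}

```text
time: 28.65
tcp_pos: [0.5362, 0.1695, 0.1312]
tool_rot: [-3.142, 0.0, -0.001]
ft_force: [-1.2, -0.6, 4.5]
width: 0.0172
```

Call:
{"name": "step_arm", "arguments": {"steps": [[0,0,-0.5,0,0,0,0.4],[0,0,-0.5,0,0,0,0.4],[0,0,-0.5,0,0,0,0.4],[0,0,-0.5,0,0,0,0.2],[0,0,-10,0,0,0,0],[0,0,-40,0,0,0,0],[0,0,-80,0,0,0,0],[0,0,-110,0,0,0,0],[0,0,-110,0,0,0,0],[0,0,-110,0,0,0,0]]}}

```text
time: 29.65
tcp_pos: [0.5365, 0.1695, 0.242]
tool_rot: [-3.141, 0.0, -0.005]
ft_force: [0.0, 1.2, -1.0]
width: 0.0853
```

```bash
python3 - <<'E'
from h import *
T,p,d=snap('w24');print(T.round(4)[:3]);print(sensors.get_state()['ft_force'])
m=cams.camera_model("wrist")
P=np.array([depthpt(m,u,v,d[v,u],T) for v in range(130,300) for u in range(245,400) if d[v,u]>0])
r=np.hypot(P[:,0]-.5357,P[:,1]-.169)
for lo,hi in((.144,.155),(.124,.133)):
    q=P[(r<.032)&(P[:,2]>lo)&(P[:,2]<hi)];print(len(q),q.min(0),q.max(0),(q.min(0)+q.max(0))/2,np.median(q[:,2]))
q=q[np.hypot(q[:,0]-.5357,q[:,1]-.169)<.027]
A=np.c_[q[:,:2]-[.5357,.169],np.ones(len(q))];print(np.linalg.lstsq(A,q[:,2],rcond=None)[0])
for n in("scene","top"):
    p,d=cams.read_camera(n);cv2.imwrite(f"pics/{n}9.png",p)
    c=p[195:265,285:415] if n=="scene" else p[140:260,250:480]
    cv2.imwrite(f"pics/{n}9c.png",cv2.resize(c,None,fx=780/c.shape[1],fy=780/c.shape[1],interpolation=3))
E
```

```text
[[ 1.000e+00 -2.000e-04  3.000e-03  5.365e-01]
 [-2.000e-04 -1.000e+00  5.000e-04  1.695e-01]
 [ 3.000e-03 -5.000e-04 -1.000e+00  2.420e-01]]
[ 0.13838536 -1.24618422  0.58583781]
303 [0.52843129 0.16098338 0.14400554] [0.54682975 0.17850663 0.14721744] [0.53763052 0.169745   0.14561149] 0.14525015914417283
2234 [0.50994391 0.14259822 0.12403872] [0.56524868 0.19796346 0.12948066] [0.5375963  0.17028084 0.12675969] 0.12728618642573936
[0.0020018  0.00207122 0.12730874]
```

View pics/w24.png

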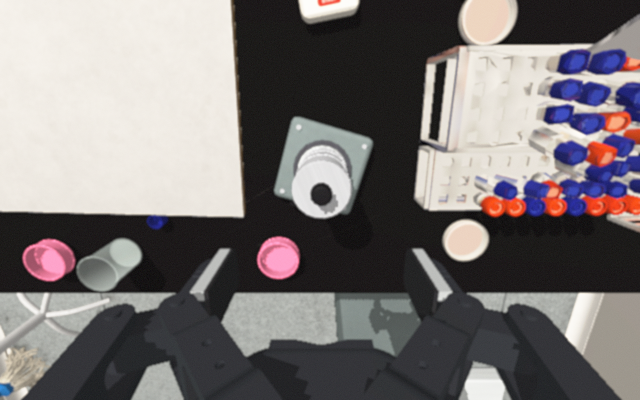

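View pics/scene9c.png

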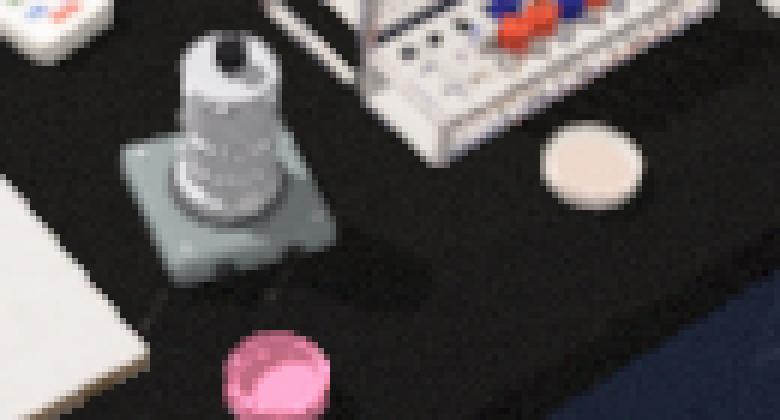

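View pics/top9c.png

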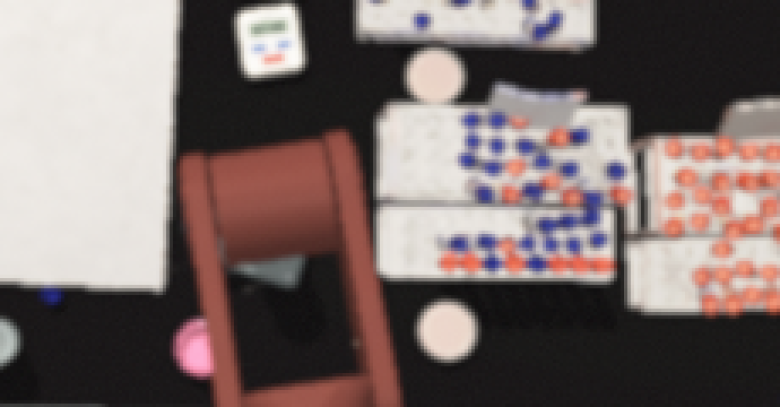

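```bash
python3 -c "
from cell import ticket
print(ticket.close_job())"
```

```text
the job is handed in; nothing more can be done
None
```

The tower is built on the shaker in the order asked: pan in the collar, then the fine sieve, the coarse sieve and the lid. It took about 30 s of the 115 s allowed, and I handed the job in with the gripper open and raised clear.

- **Seating:** each part met resistance at the tool height expected for a full fit, to within about 0.5 mm. The upward force on contact was 4–10 N.
- **Depth checks:** after each release the top face read 57, 83 and 121 mm for the three cups, then 127 mm for the lid's disc and 145 mm for its knob. The values for fully home are 58, 84, 122, 128 and 146 mm. The wrist camera's depth also read rims of known height about 1 mm low before any part was moved, so I take this as camera bias.
- **Upright:** the tilt measured on each part was under 0.01 rad. The lid's axis lies within about 2 mm of the axis measured for the cups, which is about as good as the calibration.
- **Bystanders:** in the last pictures the dish, the timer and the pink look-alikes stand where they were. I compared these by eye and did not re-measure them.

No check failed.

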